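# Close a glass pressure jar in its screw clamp to the set force

### The arm

A 6-joint arm with a two-finger parallel gripper is mounted at the origin on the work surface. World frame = base frame: x ahead of the robot, y to its left, z up, the work surface at z = 0. Lengths are in m, angles in rad, forces in N, time in s.
With the tool pointing down it reaches from about 0.35 to 0.775 m from the base axis. Payload 7.3 kg.
Tool frame: the origin (TCP) lies at the very end of the fingers, on their centre line; the grasp point (between the pads) lies 19 mm behind it; z points along the fingers, y is the direction in which the jaws open and shut (so a half turn about z gives the same grasp; the last joint's range is limited). The gripper opens to 92 mm and grips with 3 to 60 N. Pads are 19 mm wide; open, the fingers measure 130 mm over their backs; the gripper's body (75 mm by 190 mm) begins 47 mm behind the grasp point.
Start: joints at [1.177, 0.342, 1.524, -0, 1.275, -0.146], TCP at [0.129, 0.509, 0.189] pointing down, gripper open.
Joint ranges: [-2.53, 2.53], [-0.77, 2.02], [0.04, 2.7], [-1, 4.14], [0.28, 2.66], [-3.11, 3.11]. Speed limits (rad/s): [2.57, 2.57, 3.14, 3.14, 3.14, 3.14].

### API

Orientations are given as [roll, pitch, yaw] about the fixed x, y, z axes, in that order (R = Rz(yaw) Ry(pitch) Rx(roll)).
In Python, from bench import bot, camera, get_calibration, job gives the robot as it stands.
- The arm moves only by the tool apply_moves, never from a script. Its argument "motion" is a list of rows, each an object of numbers: "dx", "dy", "dz": the shift along the tool's x, y, z in mm; "wx", "wy", "wz": the turn, a rotation vector about the tool's x, y, z in rad. In form: [{"dx": .., "dy": .., "dz": .., "wx": .., "wy": .., "wz": ..}, ...]. A call has 1 to 12 rows; each row shifts and turns the commanded pose from where the row before left it, along the tool's axes as they then stand; what a row does not reach is not made up. A row lasts 1/10 s, in which the tool goes at most 50 mm and 8.59 degrees, less where a joint would pass 70% of its speed; a pose out of reach is approached as far as the arm can. A call is refused whole if a number of a shift passes 50 or a number of a turn 0.15, either way. A call with a gripper value outside its range is refused whole. "fingers" is the opening, from 0 (shut) to 1 (fully open), set as the call begins (left out, the last holds). The fingers move at their own pace and stop on an object; "grip_force" is the grip in N (left out, the last holds). Time passes only in rows, so rows that do not move let the fingers close. It gives the time, the measured TCP pose, the force and the opening at its end, in the units of the state.
- bot.state(): the state, without advancing time (a new reading comes with each control period).
- camera(name): name is "side" or "top" or "wrist"; returns the picture (480x640x3 uint8, red, green, blue); there is no depth.
- get_calibration(name): a dict with "vfov" (degrees; the focal length in pixels is half the picture's height over the tangent of half this angle, whatever the lens; pixels are square), "cx", "cy" (the principal point, pixels), "dist_coeffs" ([k1, k2, p1, p2, k3] as OpenCV has them; the pictures are not rectified), "rvec" (rotation vector, rad) and "tvec" (3), from world to camera coordinates, as OpenCV has them; the wrist camera has in their place "tool_from_camera" (4x4, takes a point from camera to tool coordinates, whose origin is the TCP and whose axes are the flange's). Camera axes: x right, y down, z forward; pixel columns grow to the right and rows downward; lengths in m; the calibration is good to about 2 mm. A picture is of the moment at which its call begins: read the wrist's pose just before it. get_calibration takes no time and is no camera call.
- job.hand_in(): hands the job in, once; it reports no verdict.
The state is a dict: "t": time; "q": joint angles; "dq": joint speeds; "tau": joint torques, N m; "tool_pos": TCP position; "tool_rot": TCP orientation; "ft_force": force on the tool from outside, world axes, zero at the start; "moment": the same for the moment, N m; "grip_width": opening from 0.0 (shut) to 1.0 (fully open).
Only numpy, scipy, OpenCV 4.12 (cv2) and the standard library are available. Lean on these libraries where they do the work, as an engineer would, in place of code of your own. Each camera call takes 0.05 s, during which the arm holds its last target.

### The job

Set the lid with the round boss gently on the glass jar, fully home with its spigot in the mouth, swing the clamp's yoke across it fully home into its catch, and screw the knob down clockwise until the indicator tab pops out of the spring housing. Stop turning as soon as the tab is out, because further tightening cracks the glass, and let go with the jar clamped. Leave the other things on the bench as they stand.

Things in the scene. Friction and masses are not known exactly. Their poses are not given: they have to be found in the camera images.
- lid: round bare-aluminium lid, black gasket under it. Origin: centre of the gasket's underside (sealing face), z up. Disc 84 mm across, z = 0 to 8 mm; plain round boss 26 mm across, z = 8 to 30 mm, to lift it by; below, a spigot 57 mm across, 10 mm deep, chamfered, that enters the jar's mouth. 0.2 to 0.33 kg. Starts on the robot's right, standing on its spigot, origin 10 mm above the bench.
- clamp: the jar clamp, fixed to the bench, somewhat turned. Origin: centre of the underside of its grey base plate (150 mm along x, 250 mm along y, 14 mm thick), under the jar's axis; z up. The yoke's pivot post, 22 mm thick (nut 30 mm), stands at x = 0, y = 95 mm, to z = 210 mm. The catch, a grey column with a lip to z = 200 mm, stands at y = -88 to -112 mm, x = -27 to 14 mm, open towards +x.
- jar: the clear glass jar, held fast in the clamp's nest. Origin: centre of its underside, 14 mm above the bench. Body 72 mm across, flange 84 mm across at the top, 76 mm high.
- jar_mouth (a point): centre of the jar's mouth, in the plane of the flange's top, 90 mm above the bench; the mouth is 62 mm across and opens upward. The lid is home when its origin lies here.
- yoke (a joint): swing of the yoke (grey beam 24 mm wide, 170 to 190 mm above the bench, reaching 205 mm from the pivot) about the upright post, rad. 0 = home: end in the catch against the stop, screw over the jar's axis. Starts swung out 1.15 to 1.65, counter-clockwise from above (at 1.57 it points along the clamp's +x). Stiff: stays where left, about 8 N at the knob moves it.
- yoke_pivot (a point): on the axis of the yoke's pivot post, 190 mm above the bench.
- knob_grip (a point): middle of the round black fluted hand knob, on its upright axis, 95 mm from the pivot axis. Knob 46 mm across, 26 mm high (13 mm above and below this point); with the screw fully up this point is 229 mm above the bench and the knob's underside 26 mm above the beam. The yoke can be swung by the knob.
- knob: the same knob as a body; origin on its axis, about at bench height. Clockwise from above tightens: knob, screw, spring housing and pad go down together, 12 mm a turn (1.9 mm a rad). Starts 0.4 to 1.5 rad below fully up; in all 2.7 to 5.5 rad of turning are needed. Drags with 0.18 N m, up to 0.35 N m under load; holds where it is left. Its angle is not reported.
- pad: steel pad 22 mm across under the spring housing (black cylinder 36 mm across, 26 mm high, below the beam); presses on top of the lid's boss. Clears the boss by 3 to 5.5 mm at the start. Its spring is preloaded to 18 N and adds 9 N for each mm it is pressed up into the housing, 8 mm at most. Origin: on the screw's axis, about at bench height.
- tab (a joint): travel, m, of the indicator tab in the side of the spring housing, facing the clamp's +x when the yoke is home. 0 = in; it creeps 2 mm at most, then snaps to 0.016 = out when the pad presses with the set force, and stays out. The set force differs each time, 37 to 61 N, and cannot be seen beforehand. Turning on by 0.6 rad (1.2 mm of the spring, 11 N) or more past the snap cracks the glass.
- tab_mark (a point): middle of the indicator tab's head (white plastic plate 22 mm wide, 10 mm high, 4 mm thick, on a steel stem), 140 to 155 mm above the bench: 20 mm from the screw's axis when in (4 mm proud of the housing), 36 mm when out, when it shows beyond the knob's edge from above.
- flat_lid: a bigger lid, plain flat aluminium disc 104 mm across, 12 mm high, no boss: not part of the job. Origin: centre of its underside.
- gasket: bystander: flat black rubber ring 86 mm across, 5 mm high.
- sample_bottle: bystander: empty clear glass bottle with a ribbed neck, 58 mm across, 120 mm high.
- reagent_bottle: bystander: glass bottle with a cap, 70 mm across, 140 mm high.
- beaker: bystander: glass beaker, 68 mm across, 85 mm high.
- wrench: bystander: steel wrench, 160 mm long, lying flat.
- cap: bystander: bottle cap, 44 mm across, 24 mm high.

How it is judged:
By the outcome, as a careful person would: the job done as asked, in the order asked, and still so for the second after the job is handed in, with the robot touching nothing.
It also fails if it takes over 72 s, if anything falls off the work surface, if the arm or the gripper's body presses on something with over 40 N, if the wrist force passes 120 N, or if a joint passes its speed limit or range.

## Working session

There is one attempt and no reset: what is moved stays moved. The work goes in short steps, Python scripts to look and compute and a tool call to move; the robot and the scene stay as the last step left them, time stands still between calls to the robot, and variables do not carry over. Pictures are saved under pics/ and viewed, and the job is handed in when it is done.

Besides the shell and the picture viewer there is one more tool, called after "Call:" as name([rows], argument=value, ...), one row to a line, values as JSON. apply_moves: Moves the arm, as the interface text tells. Its arguments: {"type":"object","properties":{"motion":{"type":"array"},"fingers":{"type":"number"},"grip_force":{"type":"number"}},"required":["motion"]}

```bash
mkdir -p pics; ls
python3 - <<'E'
from bench import bot,camera,get_calibration
import cv2
s=bot.state();print(s)
for n in("side","top","wrist"):
    cv2.imwrite(f"pics/{n}0.png",camera(n)[:,:,::-1]);print(n,get_calibration(n))
E
```

```text
pics
{'t': 0.0, 'q': array([ 1.17701937e+00,  3.42728708e-01,  1.52503890e+00,  1.15034132e-05,
        1.27538609e+00, -1.45999446e-01]), 'dq': array([ 0.00071707,  0.00045896,  0.00031193, -0.00133128,  0.00018676,
        0.00095066]), 'tau': array([ 3.94709195e-04, -4.31246066e+01, -2.44222945e+01,  7.18459021e-02,
        5.59537194e-02, -1.19959127e-04]), 'tool_pos': array([0.12854786, 0.50853327, 0.18863426]), 'tool_rot': array([-3.14004981e+00, -2.37986528e-04,  2.89381161e+00]), 'ft_force': array([-0.33741038, -0.24834352,  0.47867371]), 'moment': array([0.03770045, 0.0264214 , 0.00875665]), 'grip_width': 0.9982964066641297}
side {'vfov': 45.263080673207185, 'cx': 328.3241550206517, 'cy': 244.84536842214573, 'dist_coeffs': array([-0.02254352,  0.        ,  0.        ,  0.        ,  0.        ]), 'rvec': array([ 2.34367096, -0.01541707,  0.03344946]), 'tvec': array([-0.53145552,  0.10238993,  1.42057877])}
top {'vfov': 46.312313166379525, 'cx': 318.47512172630474, 'cy': 249.8235635803027, 'dist_coeffs': array([0.00283472, 0.        , 0.        , 0.        , 0.        ]), 'rvec': array([ 2.16972326, -2.13324155,  0.1764    ]), 'tvec': array([-0.03546702,  0.57587261,  1.3279625 ])}
wrist {'vfov': 58.05319139978594, 'cx': 316.38850181690435, 'cy': 244.53429210503543, 'dist_coeffs': array([-0.1062012,  0.       ,  0.       ,  0.       ,  0.       ]), 'tool_from_camera': array([[ 2.18371529e-04, -9.60972323e-01, -2.76644441e-01,
         7.33655350e-02],
       [ 9.99999863e-01,  7.83274867e-05,  5.17273912e-04,
        -7.55241034e-05],
       [-4.75417049e-04, -2.76644516e-01,  9.60972209e-01,
        -1.96523665e-01],
       [ 0.00000000e+00,  0.00000000e+00,  0.00000000e+00,
         1.00000000e+00]])}
```

View pics/side0.png

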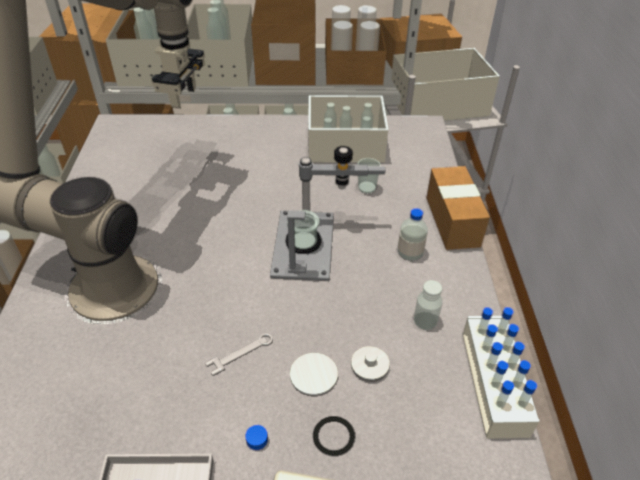

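View pics/top0.png

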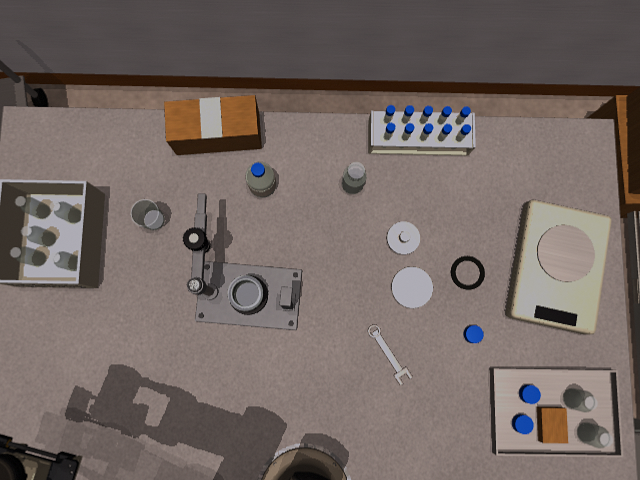

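View pics/wrist0.png

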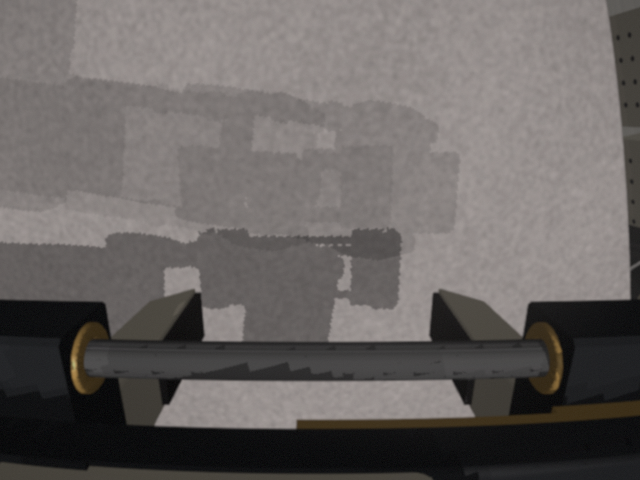

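```bash
cat > h.py <<'E'
import numpy as np, cv2
from bench import bot,camera,get_calibration
from scipy.spatial.transform import Rotation as R
def K(c):
    f=240/np.tan(np.radians(c['vfov'])/2); return np.array([[f,0,c['cx']],[0,f,c['cy']],[0,0,1.]])
def wc(name,s=None):
    c=get_calibration(name)
    if name!='wrist':
        Rm=cv2.Rodrigues(c['rvec'])[0]; t=np.array(c['tvec'])
    else:
        s=s or bot.state()
        T=np.eye(4);T[:3,:3]=R.from_euler('xyz',s['tool_rot']).as_matrix();T[:3,3]=s['tool_pos']
        M=np.linalg.inv(T@c['tool_from_camera']);Rm=M[:3,:3];t=M[:3,3]
    return c,Rm,t
def ray(name,uv,s=None):
    c,Rm,t=wc(name,s)
    p=cv2.undistortPoints(np.array([[uv]],float),K(c),c['dist_coeffs'])[0,0]
    d=Rm.T@np.array([p[0],p[1],1]); return -Rm.T@t,d/np.linalg.norm(d)
def plane(name,uv,z,s=None):
    o,d=ray(name,uv,s); return o+d*(z-o[2])/d[2]
def tri(rays):
    A=np.zeros((3,3));b=np.zeros(3)
    for o,d in rays:
        P=np.eye(3)-np.outer(d,d);A+=P;b+=P@o
    x=np.linalg.solve(A,b); return x,[np.linalg.norm((np.eye(3)-np.outer(d,d))@(x-o)) for o,d in rays]
def proj(name,X,s=None):
    c,Rm,t=wc(name,s)
    return cv2.projectPoints(np.array([X],float),cv2.Rodrigues(Rm)[0],t,K(c),c['dist_coeffs'])[0][0,0]
def snap(name,fn):
    s=bot.state(); im=camera(name)[:,:,::-1].copy(); cv2.imwrite('pics/'+fn,im); return s,im
def crop(im,x0,y0,x1,y1,k,fn):
    cv2.imwrite('pics/'+fn,cv2.resize(im[y0:y1,x0:x1],None,fx=k,fy=k,interpolation=cv2.INTER_CUBIC))
E
python3 - <<'E'
from h import *
t=cv2.imread('pics/top0.png');s=cv2.imread('pics/side0.png')
crop(t,170,180,310,340,5,'t_cl.png') if 0 else crop(t,175,185,310,335,4,'t_cl.png')
crop(s,260,130,400,290,3,'s_cl.png')
a=t[210:320,375:445];b=s[335:405,280:400]
cv2.imwrite('pics/lids.png',np.vstack([cv2.resize(a,(0,0),fx=3,fy=3)[:, :], np.zeros((5,210,3),np.uint8)]))
crop(s,280,335,400,405,4,'s_lid.png')
E
```

```text
(no output)
```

View pics/t_cl.png

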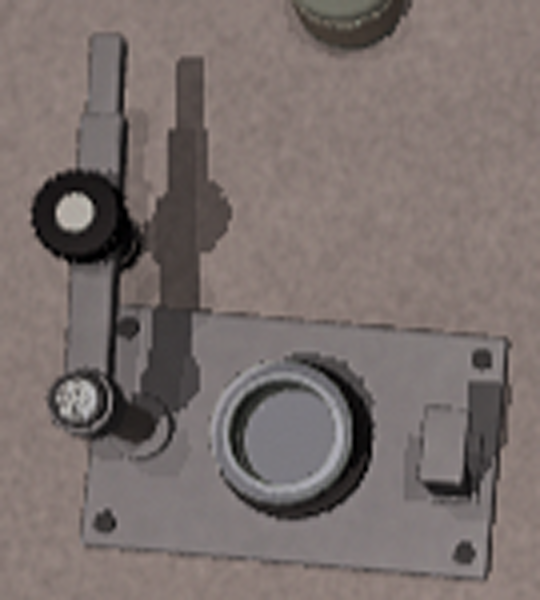

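View pics/s_cl.png

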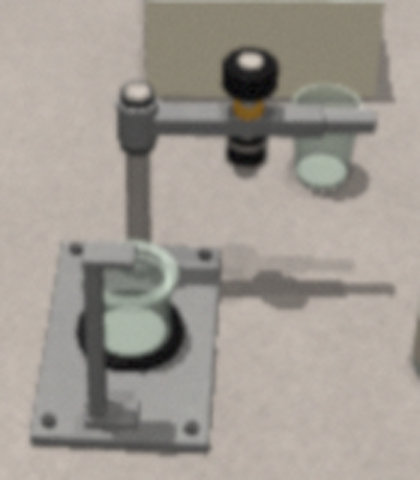

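View pics/lids.png

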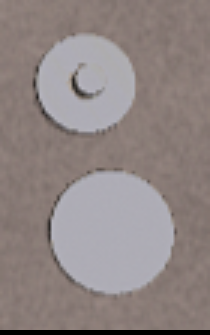

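View pics/s_lid.png

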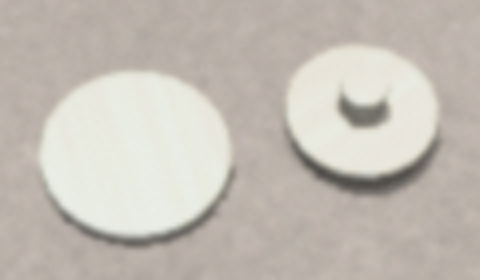

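Run:
```python
from h import *
c2=lambda u,v:(175+(u+.5)/4-.5,185+(v+.5)/4-.5)
c3=lambda u,v:(260+(u+.5)/3-.5,130+(v+.5)/3-.5)
P=[plane('top',c2(*p),.014)[:2] for p in[(125,305),(508,338),(488,577),(83,545)]]
P=np.array(P);print(P,P.mean(0));print([np.linalg.norm(P[i]-P[i-1]) for i in range(4)])
v=(P[0]+P[3]-P[1]-P[2]);print('yaw',np.arctan2(-v[0],v[1])); v=P[0]+P[1]-P[2]-P[3];print(np.arctan2(v[1],v[0]))
print('jar top',plane('top',c2(285,431),.09))
S=[plane('side',c3(*p),.014)[:2] for p in[(62,243),(33,440),(210,445),(220,250)]]
print('side plate',np.array(S),np.mean(S,0))
print('knob top',plane('top',c2(75,212),.240),'side',plane('side',c3(250,61),.240),tri([ray('top',c2(75,212)),ray('side',c3(250,61))]))
print('pivot',plane('top',c2(78,400),.210),'side',plane('side',c3(137,90),.21))
t=cv2.imread('pics/top0.png');s=cv2.imread('pics/side0.png')
for n,im,roi in(('top',t,(375,210,445,320)),('side',s,(280,335,400,405))):
    x0,y0,x1,y1=roi;g=im[y0:y1,x0:x1]
    hsv=cv2.cvtColor(g,cv2.COLOR_BGR2HSV)
    m=((g.min(2)>(165 if n=='side' else 160))*255).astype(np.uint8)
    print(n, g.reshape(-1,3).mean(0))
    cs=cv2.findContours(m,cv2.RETR_EXTERNAL,cv2.CHAIN_APPROX_NONE)[0]
    for c in cs:
        if cv2.contourArea(c)>300:
            e=cv2.fitEllipse(c);uv=(e[0][0]+x0,e[0][1]+y0);print(n,uv,e[1:],plane(n,uv,.018))
```

```text
[[0.54793739 0.25262374]
 [0.53154296 0.01493478]
 [0.38457115 0.02418126]
 [0.40000501 0.27146577]] [0.46601413 0.14080139]
[np.float64(0.1491274979331486), np.float64(0.23825368117023416), np.float64(0.14726238676562925), np.float64(0.24776568181128494)]
yaw -0.06553493149973036
-0.09495977835385114
jar top [0.46619904 0.14233229 0.09      ]
side plate [[0.40244158 0.2690562 ]
 [0.3879081  0.01924538]
 [0.53503556 0.0131254 ]
 [0.55005208 0.25923916]] [0.46885933 0.14016654]
knob top [0.56794262 0.23858239 0.24      ] side [0.56890859 0.24010377 0.24      ] (array([0.56828869, 0.23840594, 0.24107217]), [np.float64(0.0005193601628093587), np.float64(0.0005193601628093794)])
pivot [0.47226845 0.23845263 0.21      ] side [0.47436805 0.2401386  0.21      ]
top [134.34779221 135.68896104 146.13675325]
top (412.0491523742676, 287.0763702392578) ((39.115318298339844, 39.99981689453125), 106.5882797241211) [ 0.49129713 -0.25868443  0.018     ]
top (403.4069519042969, 237.38589477539062) ((30.912208557128906, 31.703481674194336), 109.84603881835938) [ 0.61546315 -0.23811471  0.018     ]
side [181.69690476 190.13154762 196.38345238]
side (340.96879959106445, 370.0626411437988) ((76.46826934814453, 149.29454040527344), 89.28413391113281) [ 0.5530406  -0.25886787  0.018     ]
```

Call:
apply_moves([
  {"dz": -11,"wz": 0.138},
  {"dz": -11,"wz": 0.138},
  {"dz": -11,"wz": 0.138},
  {"dz": -11,"wz": 0.138},
  {"dz": -11,"wz": 0.138},
  {"dz": -11,"wz": 0.138},
  {"dz": -11,"wz": 0.138},
  {"dz": -11,"wz": 0.138},
  {"dz": -11,"wz": 0.138},
  {"dz": -11,"wz": 0.138},
])

```text
$.motion[0]: bad value
```

Call:
apply_moves([
  {"dx": -36,"dy": 26.5},
  {"dx": -36,"dy": 26.5},
  {"dx": -36,"dy": 26.5},
  {"dx": -36,"dy": 26.5},
  {"dx": -36,"dy": 26.5},
  {"dx": -36,"dy": 26.5},
  {"dx": -36,"dy": 26.5},
  {"dx": -36,"dy": 26.5},
  {"dx": -36,"dy": 26.5},
  {"dx": -36,"dy": 26.5},
])

```text
$.motion[0]: bad value
```

Call:
apply_moves([
  {"dx": -36,"dy": 26.5},
  {"dx": -36,"dy": 26.5},
  {"dx": -36,"dy": 26.5},
  {"dx": -36,"dy": 26.5,"dz": 10},
  {"dx": -36,"dy": 26.5,"dz": 20},
  {"dx": -36,"dy": 26.5,"dz": 25},
  {"dx": -36,"dy": 26.5,"dz": 25},
  {"dx": -36,"dy": 26.5,"dz": 25},
  {"dx": -36,"dy": 26.5,"dz": 25},
  {"dx": -32,"dy": 26.5,"dz": 20},
  {},
])

```text
$.motion[0]: bad value
```

Run:
```python
from h import *
s,im=snap('wrist','w1.png');print(s['t'],s['tool_pos'],s['tool_rot'],s['q'])
print(proj('wrist',[.6155,-.238,.04],s))
```

```text
0.15 [0.12859117 0.50867581 0.18883473] [-3.14051091e+00 -1.83419930e-04  2.89380938e+00] [ 1.17703869e+00  3.42539455e-01  1.52474592e+00  2.52139502e-05
  1.27540420e+00 -1.45981818e-01]
[-40.0481799  600.87996476]
```

View pics/w1.png

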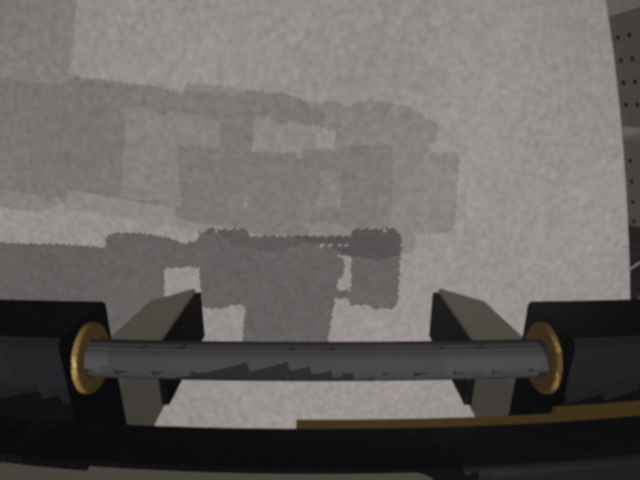

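The rows were refused, probably because each one needs all six keys. I'll resend them in full.

Call:
apply_moves([
  {"dx": 0,"dy": 0,"dz": -11,"wx": 0,"wy": 0,"wz": 0.138},
  {"dx": 0,"dy": 0,"dz": -11,"wx": 0,"wy": 0,"wz": 0.138},
  {"dx": 0,"dy": 0,"dz": -11,"wx": 0,"wy": 0,"wz": 0.138},
  {"dx": 0,"dy": 0,"dz": -11,"wx": 0,"wy": 0,"wz": 0.138},
  {"dx": 0,"dy": 0,"dz": -11,"wx": 0,"wy": 0,"wz": 0.138},
  {"dx": 0,"dy": 0,"dz": -11,"wx": 0,"wy": 0,"wz": 0.138},
  {"dx": 0,"dy": 0,"dz": -11,"wx": 0,"wy": 0,"wz": 0.138},
  {"dx": 0,"dy": 0,"dz": -11,"wx": 0,"wy": 0,"wz": 0.138},
  {"dx": 0,"dy": 0,"dz": -11,"wx": 0,"wy": 0,"wz": 0.138},
  {"dx": 0,"dy": 0,"dz": -11,"wx": 0,"wy": 0,"wz": 0.138},
])

```text
t: 1.2
tool_pos: [0.1287, 0.5088, 0.2996]
tool_rot: [-3.141, 0.0, 1.508]
ft_force: [0.0, 0.6, 0.5]
grip_width: 0.998
```

Call:
apply_moves([
  {"dx": -36,"dy": 26.5,"dz": 0,"wx": 0,"wy": 0,"wz": 0},
  {"dx": -36,"dy": 26.5,"dz": 0,"wx": 0,"wy": 0,"wz": 0},
  {"dx": -36,"dy": 26.5,"dz": 0,"wx": 0,"wy": 0,"wz": 0},
  {"dx": -36,"dy": 26.5,"dz": 0,"wx": 0,"wy": 0,"wz": 0},
  {"dx": -36,"dy": 26.5,"dz": 0,"wx": 0,"wy": 0,"wz": 0},
  {"dx": -36,"dy": 26.5,"dz": 0,"wx": 0,"wy": 0,"wz": 0},
  {"dx": -36,"dy": 26.5,"dz": 0,"wx": 0,"wy": 0,"wz": 0},
  {"dx": -36,"dy": 26.5,"dz": 0,"wx": 0,"wy": 0,"wz": 0},
  {"dx": -36,"dy": 26.5,"dz": 0,"wx": 0,"wy": 0,"wz": 0},
  {"dx": -36,"dy": 26.5,"dz": 0,"wx": 0,"wy": 0,"wz": 0},
])

```text
t: 2.2
tool_pos: [0.3734, 0.1328, 0.2994]
tool_rot: [3.141, -0.0, 1.514]
ft_force: [1.4, 1.0, 0.1]
grip_width: 0.997
```

Call:
apply_moves([
  {"dx": -36,"dy": 26.5,"dz": 0,"wx": 0,"wy": 0,"wz": 0},
  {"dx": -36,"dy": 26.5,"dz": 0,"wx": 0,"wy": 0,"wz": 0},
  {"dx": -36,"dy": 26.5,"dz": 0,"wx": 0,"wy": 0,"wz": 0},
  {"dx": -36,"dy": 26.5,"dz": 10,"wx": 0,"wy": 0,"wz": 0},
  {"dx": -36,"dy": 26.5,"dz": 20,"wx": 0,"wy": 0,"wz": 0},
  {"dx": -36,"dy": 26.5,"dz": 20,"wx": 0,"wy": 0,"wz": 0},
  {"dx": -36,"dy": 26.5,"dz": 20,"wx": 0,"wy": 0,"wz": 0},
  {"dx": -36,"dy": 26.5,"dz": 20,"wx": 0,"wy": 0,"wz": 0},
  {"dx": -36,"dy": 26.5,"dz": 20,"wx": 0,"wy": 0,"wz": 0},
  {"dx": -32,"dy": 26.5,"dz": 20,"wx": 0,"wy": 0,"wz": 0},
  {"dx": 0,"dy": 0,"dz": 20,"wx": 0,"wy": 0,"wz": 0},
  {"dx": 0,"dy": 0,"dz": 0,"wx": 0,"wy": 0,"wz": 0},
])

```text
t: 3.4
tool_pos: [0.6153, -0.2361, 0.1446]
tool_rot: [-3.134, -0.004, 1.512]
ft_force: [-0.3, 0.0, 0.2]
grip_width: 0.997
```

Run:
```python
from h import *
s,im=snap('wrist','w2.png');print(s['t'],s['tool_pos'],s['tool_rot'],s['q'])
print(proj('wrist',[.6155,-.238,.04],s))
s,im=snap('top','t2.png')
```

```text
3.4 [ 0.61526449 -0.23606579  0.14464863] [-3.13429409 -0.00351982  1.51230125] [-4.82666092e-01  6.30372404e-01  1.17008613e+00  2.09103937e-04
  1.34923451e+00 -4.24230642e-01]
[316.19314603 231.21714661]
```

View pics/w2.png

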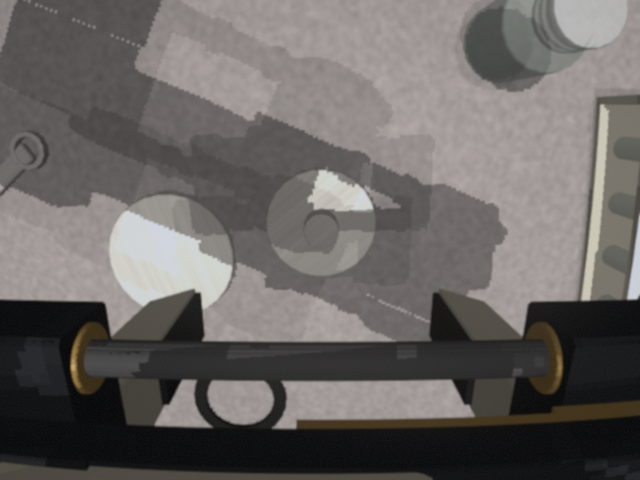

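Run:
```python
from h import *
im=cv2.imread('pics/w2.png');crop(im,255,155,390,290,4,'w2c.png')
s,im2=snap('wrist','w2b.png');print(s['tool_pos'],s['tool_rot'])
print(np.abs(im.astype(int)-im2).mean())
print(plane('wrist',(321,230),.04,s),plane('wrist',(321,222.5),.018,s))
```

```text
[ 0.61680796 -0.23559252  0.14931407] [-3.14062313e+00 -7.23359538e-04  1.51401228e+00]
5.001261935763889
[ 0.62117373 -0.23832518  0.04      ] [ 0.62140916 -0.2378384   0.018     ]
```

View pics/w2c.png

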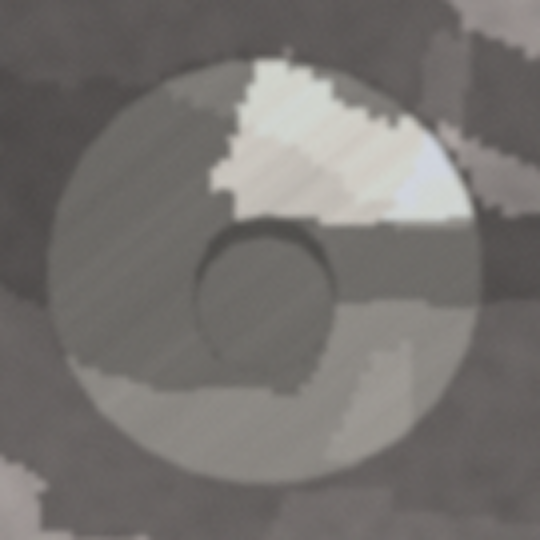

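Run:
```python
from h import *
s,im=snap('wrist','w3.png');print(s['tool_pos'],s['tool_rot'],s['dq'].round(3))
crop(im,255,155,390,290,4,'w3c.png')
g=cv2.GaussianBlur(cv2.cvtColor(im,cv2.COLOR_BGR2GRAY),(5,5),1)
print(cv2.HoughCircles(g[140:310,220:420],cv2.HOUGH_GRADIENT,1,30,param1=60,param2=15,minRadius=45,maxRadius=60))
```

```text
[ 0.61735963 -0.23556373  0.15058205] [3.14039665e+00 2.78487419e-04 1.51442225e+00] [ 0.007 -0.023 -0.01   0.    -0.003 -0.001]
[[[96.5 82.5 53.2]]]
```

View pics/w3c.png

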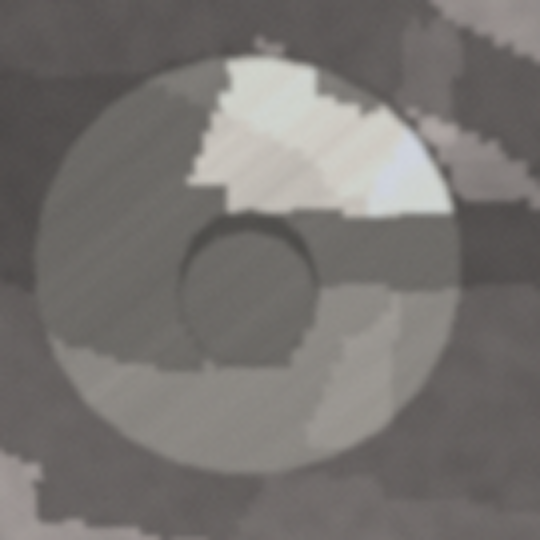

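Run:
```python
from h import *
s=bot.state();s0=dict(s)
print(s['tool_pos'],s['tool_rot'])
s['tool_pos']=np.array([ 0.61736,-0.23556,0.15058]);s['tool_rot']=np.array([3.1404,.00028,1.5144])
b=plane('wrist',(317.1,229.4),.04,s);d=plane('wrist',(316.6,220.8),.018,s);print(b,d)
t=(b+d)[:2]/2
Rm=R.from_euler('xyz',s0['tool_rot']).as_matrix()
print(Rm.T@(np.array([t[0],t[1],.021])-s0['tool_pos'])*1e3)
```

```text
[ 0.61759991 -0.23555082  0.15121458] [3.13928722e+00 8.49171400e-04 1.51466761e+00]
[ 0.61913119 -0.23812345  0.04      ] [ 0.61888566 -0.23669916  0.018     ]
[ -1.66796455   1.21046252 130.21918103]
```

Call:
apply_moves([
  {"dx": -0.3,"dy": 0.2,"dz": 20,"wx": 0,"wy": 0,"wz": 0},
  {"dx": -0.3,"dy": 0.2,"dz": 25,"wx": 0,"wy": 0,"wz": 0},
  {"dx": -0.3,"dy": 0.2,"dz": 25,"wx": 0,"wy": 0,"wz": 0},
  {"dx": -0.3,"dy": 0.2,"dz": 20,"wx": 0,"wy": 0,"wz": 0},
  {"dx": -0.3,"dy": 0.2,"dz": 10,"wx": 0,"wy": 0,"wz": 0},
  {"dx": -0.2,"dy": 0.2,"dz": 5,"wx": 0,"wy": 0,"wz": 0},
  {"dx": 0,"dy": 0,"dz": 0,"wx": 0,"wy": 0,"wz": 0},
  {"dx": 0,"dy": 0,"dz": 0,"wx": 0,"wy": 0,"wz": 0},
], fingers=0.6)

```text
t: 4.4
tool_pos: [0.619, -0.2381, 0.0458]
tool_rot: [3.139, 0.001, 1.514]
ft_force: [0.0, 0.8, 0.1]
grip_width: 0.6
```

Run:
```python
from h import *
s,im=snap('wrist','w4.png');print(s['t'],s['tool_pos'],s['tool_rot'],s['grip_width'],s['ft_force'])
```

```text
4.4 [ 0.61901153 -0.23805351  0.04579845] [3.13939102e+00 9.08511990e-04 1.51400769e+00] 0.5998972376832886 [0.01094284 0.806241   0.06341716]
```

View pics/w4.png

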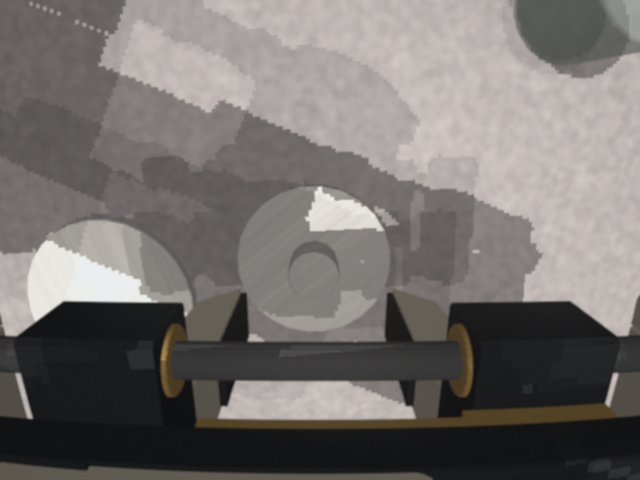

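Run:
```python
from h import *
s=bot.state()
print(plane('wrist',(314,275),.04,s),plane('wrist',(314,259),.018,s),s['tool_pos'])
```

```text
[ 0.61905188 -0.23768855  0.04      ] [ 0.61905751 -0.23647529  0.018     ] [ 0.6189634  -0.23809744  0.04575025]
```

Call:
apply_moves([
  {"dx": 0,"dy": 0,"dz": 12,"wx": 0,"wy": 0,"wz": 0},
  {"dx": 0,"dy": 0,"dz": 8,"wx": 0,"wy": 0,"wz": 0},
  {"dx": 0,"dy": 0,"dz": 4,"wx": 0,"wy": 0,"wz": 0},
  {"dx": 0,"dy": 0,"dz": 0,"wx": 0,"wy": 0,"wz": 0},
  {"dx": 0,"dy": 0,"dz": 0,"wx": 0,"wy": 0,"wz": 0},
])

```text
t: 4.95
tool_pos: [0.6182, -0.2378, 0.0201]
tool_rot: [-3.141, -0.0, 1.514]
ft_force: [0.3, -0.4, -0.4]
grip_width: 0.6
```

Call:
apply_moves([
  {"dx": 0,"dy": 0,"dz": 0,"wx": 0,"wy": 0,"wz": 0},
  {"dx": 0,"dy": 0,"dz": 0,"wx": 0,"wy": 0,"wz": 0},
  {"dx": 0,"dy": 0,"dz": 0,"wx": 0,"wy": 0,"wz": 0},
  {"dx": 0,"dy": 0,"dz": 0,"wx": 0,"wy": 0,"wz": 0},
  {"dx": 0,"dy": 0,"dz": 0,"wx": 0,"wy": 0,"wz": 0},
  {"dx": 0,"dy": 0,"dz": 0,"wx": 0,"wy": 0,"wz": 0},
], fingers=0.2, grip_force=25)

```text
t: 5.55
tool_pos: [0.6182, -0.2378, 0.0203]
tool_rot: [3.142, -0.0, 1.514]
ft_force: [-0.5, 0.3, -0.2]
grip_width: 0.206
```

Run:
```python
from h import *
s,im=snap('wrist','w5.png');print(s['t'],s['tool_pos'],s['grip_width'],s['ft_force'])
s,im=snap('side','s5.png');crop(im,290,200,440,410,3,'s5c.png')
```

```text
5.55 [ 0.61821735 -0.23778508  0.02032859] 0.2055891275640579 [-0.50020364  0.32860752 -0.16541389]
```

View pics/w5.png

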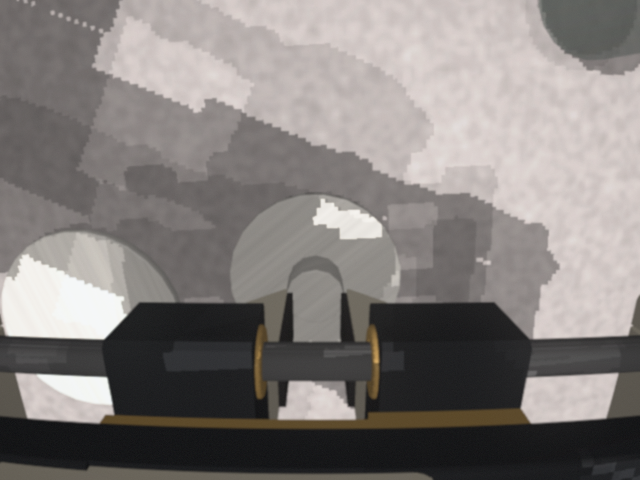

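View pics/s5c.png

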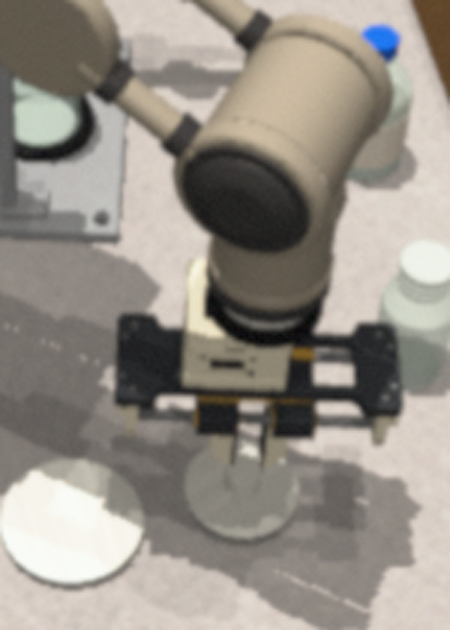

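Call:
apply_moves([
  {"dx": 0,"dy": 0,"dz": 0,"wx": 0,"wy": 0,"wz": 0},
  {"dx": 0,"dy": 0,"dz": 0,"wx": 0,"wy": 0,"wz": 0},
  {"dx": 0,"dy": 0,"dz": 0,"wx": 0,"wy": 0,"wz": 0},
], fingers=0.0)

```text
t: 5.95
tool_pos: [0.6182, -0.2378, 0.0203]
tool_rot: [-3.142, -0.0, 1.514]
ft_force: [-0.3, 0.0, 0.2]
grip_width: 0.017
```

Run:
```python
from h import *
s,im=snap('wrist','w6.png');print(s['t'],s['tool_pos'],s['grip_width'],s['ft_force'])
print(proj('wrist',s['tool_pos'],s))
crop(im,210,160,430,420,2,'w6c.png')
```

```text
5.95 [ 0.61818771 -0.2377793   0.02025976] 0.017053289629096774 [-0.30933761  0.01029919  0.24961211]
[313.83689815 279.88872402]
```

View pics/w6c.png

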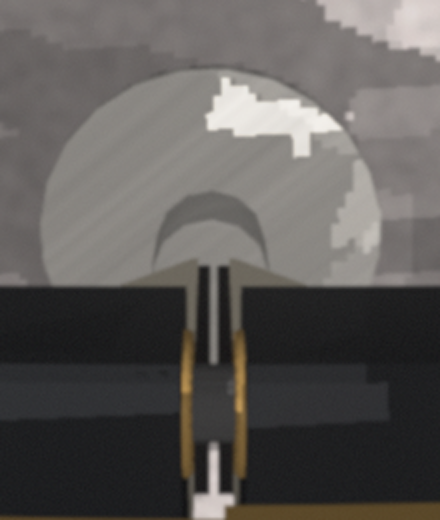

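Run:
```python
from h import *
s=bot.state();Rm=R.from_euler('xyz',s['tool_rot']).as_matrix()
for x in(-9.5,0,9.5):
  for z in(0,-5,-10,-15,-20,-25,-30,-40):
    print(x,z,proj('wrist',s['tool_pos']+Rm@np.array([x,0,z])/1e3,s).round(1))
im=cv2.imread('pics/w4.png');crop(im,180,230,460,430,2.8,'w4c.png')
```

```text
-9.5 0 [313.9 298. ]
-9.5 -5 [313.8 302.1]
-9.5 -10 [313.8 306.4]
-9.5 -15 [313.7 310.9]
-9.5 -20 [313.6 315.6]
-9.5 -25 [313.6 320.6]
-9.5 -30 [313.5 325.8]
-9.5 -40 [313.3 337. ]
0 0 [313.8 279.9]
0 -5 [313.8 283.6]
0 -10 [313.7 287.5]
0 -15 [313.7 291.7]
0 -20 [313.6 296. ]
0 -25 [313.5 300.5]
0 -30 [313.4 305.3]
0 -40 [313.3 315.6]
9.5 0 [313.8 261.3]
9.5 -5 [313.7 264.6]
9.5 -10 [313.7 268.1]
9.5 -15 [313.6 271.8]
9.5 -20 [313.6 275.7]
9.5 -25 [313.5 279.8]
9.5 -30 [313.4 284.1]
9.5 -40 [313.2 293.4]
```

View pics/w4c.png

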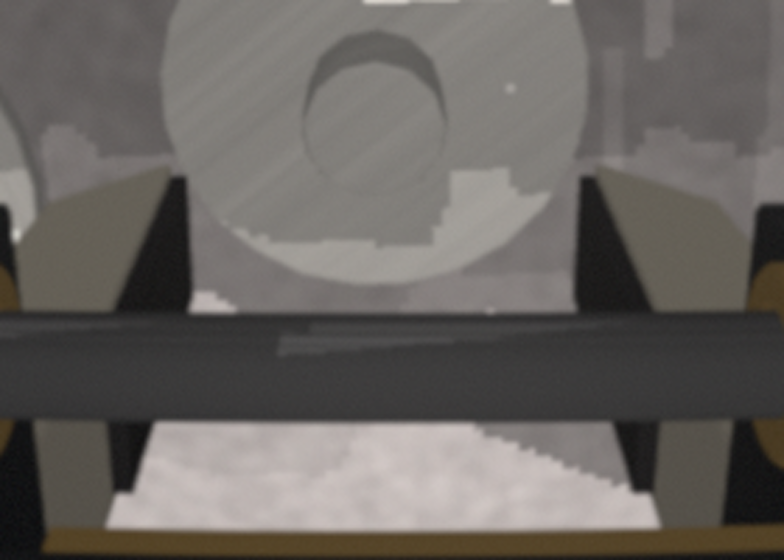

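Run:
```python
from h import *
s,im=snap('side','s7.png');print(s['tool_pos'])
Rm=R.from_euler('xyz',s['tool_rot']).as_matrix()
k=6;x0,y0=330,320
big=cv2.resize(im[y0:y0+70,x0:x0+90],None,fx=k,fy=k,interpolation=cv2.INTER_CUBIC)
for z,c in((0,(0,0,255)),(-20,(0,255,0)),(-40,(255,0,0))):
    p=proj('side',s['tool_pos']+Rm@np.array([0,0,z])/1e3);print(z,p)
    cv2.drawMarker(big,(int((p[0]-x0+.5)*k),int((p[1]-y0+.5)*k)),c,0,12,1)
cv2.imwrite('pics/s7c.png',big)
```

```text
[ 0.61821053 -0.2377978   0.02028971]
0 [370.49784982 361.00690307]
-20 [371.1569106  355.68589193]
-40 [371.83090935 350.24241267]
```

View pics/s7c.png

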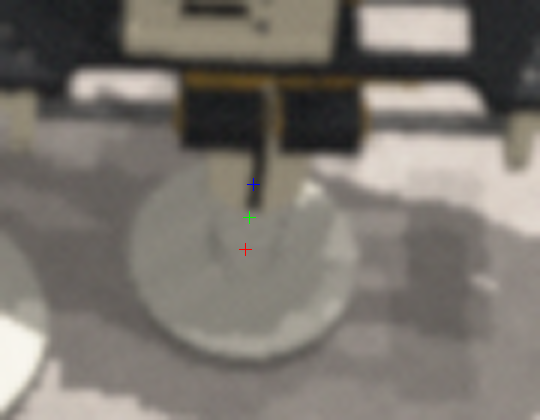

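Call:
apply_moves([
  {"dx": 0,"dy": 0,"dz": 0,"wx": 0,"wy": 0,"wz": 0},
  {"dx": 0,"dy": 0,"dz": 0,"wx": 0,"wy": 0,"wz": 0},
  {"dx": 0,"dy": 0,"dz": 0,"wx": 0,"wy": 0,"wz": 0},
  {"dx": 0,"dy": 0,"dz": 0,"wx": 0,"wy": 0,"wz": 0},
  {"dx": 0,"dy": 0,"dz": 5,"wx": 0,"wy": 0,"wz": 0},
  {"dx": 0,"dy": 0,"dz": 5,"wx": 0,"wy": 0,"wz": 0},
  {"dx": 0,"dy": 0,"dz": 5,"wx": 0,"wy": 0,"wz": 0},
  {"dx": 0,"dy": 0,"dz": 0,"wx": 0,"wy": 0,"wz": 0},
  {"dx": 0,"dy": 0,"dz": 0,"wx": 0,"wy": 0,"wz": 0},
], fingers=0.5)

```text
t: 6.95
tool_pos: [0.6181, -0.2377, 0.005]
tool_rot: [-3.141, -0.0, 1.514]
ft_force: [0.1, 0.3, -0.7]
grip_width: 0.5
```

Run:
```python
from h import *
s,im=snap('wrist','w8.png');print(s['t'],s['tool_pos'],s['grip_width'],s['ft_force'])
crop(im,180,180,460,440,2.8,'w8c.png')
s,im=snap('side','s8.png')
crop(im,320,310,420,400,6,'s8c.png')
```

```text
6.95 [ 0.61808703 -0.23771133  0.00495853] 0.49988894886814883 [ 0.09203711  0.27574963 -0.74840573]
```

View pics/w8c.png

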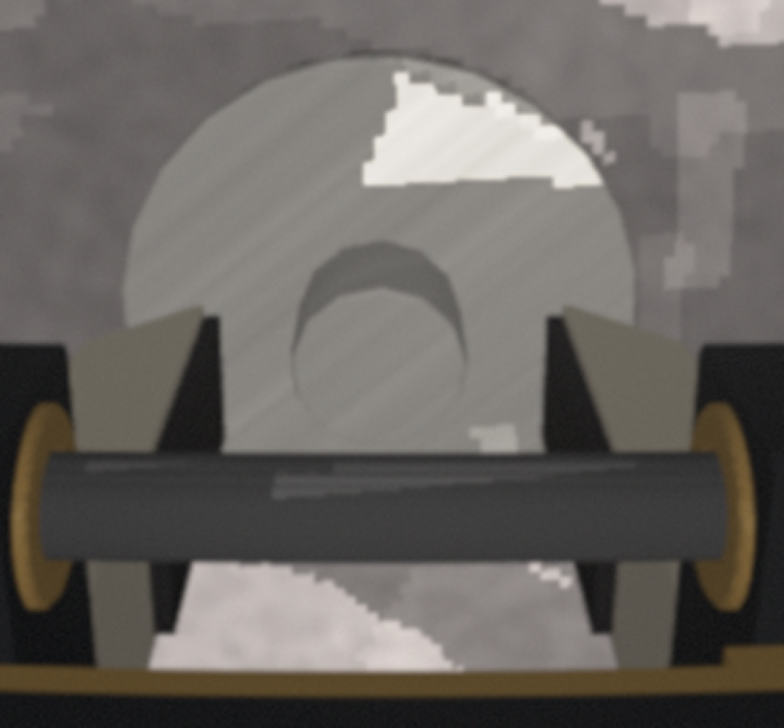

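View pics/s8c.png

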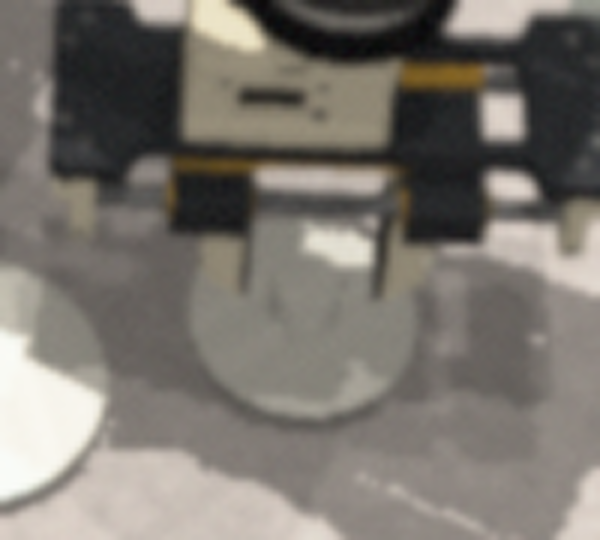

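Call:
apply_moves([
  {"dx": 0,"dy": 0,"dz": 5,"wx": 0,"wy": 0,"wz": 0},
  {"dx": 0,"dy": 0,"dz": 5,"wx": 0,"wy": 0,"wz": 0},
  {"dx": 0,"dy": 0,"dz": 5,"wx": 0,"wy": 0,"wz": 0},
  {"dx": 0,"dy": 0,"dz": 3,"wx": 0,"wy": 0,"wz": 0},
  {"dx": 0,"dy": 0,"dz": 0,"wx": 0,"wy": 0,"wz": 0},
  {"dx": 0,"dy": 0,"dz": 0,"wx": 0,"wy": 0,"wz": 0},
])

```text
t: 7.65
tool_pos: [0.6182, -0.2378, -0.0128]
tool_rot: [-3.142, -0.0, 1.514]
ft_force: [-0.3, 0.6, -0.2]
grip_width: 0.499
```

Run:
```python
from h import *
s,im=snap('wrist','w9.png');print(s['t'],s['tool_pos'],s['grip_width'],s['ft_force'])
crop(im,180,180,460,440,2.8,'w9c.png')
s,im=snap('side','s9.png')
crop(im,320,310,420,400,6,'s9c.png')
```

```text
7.65 [ 0.61820389 -0.23780707 -0.01279991] 0.4989480018948626 [-0.26805849  0.56484081 -0.20231507]
```

View pics/w9c.png

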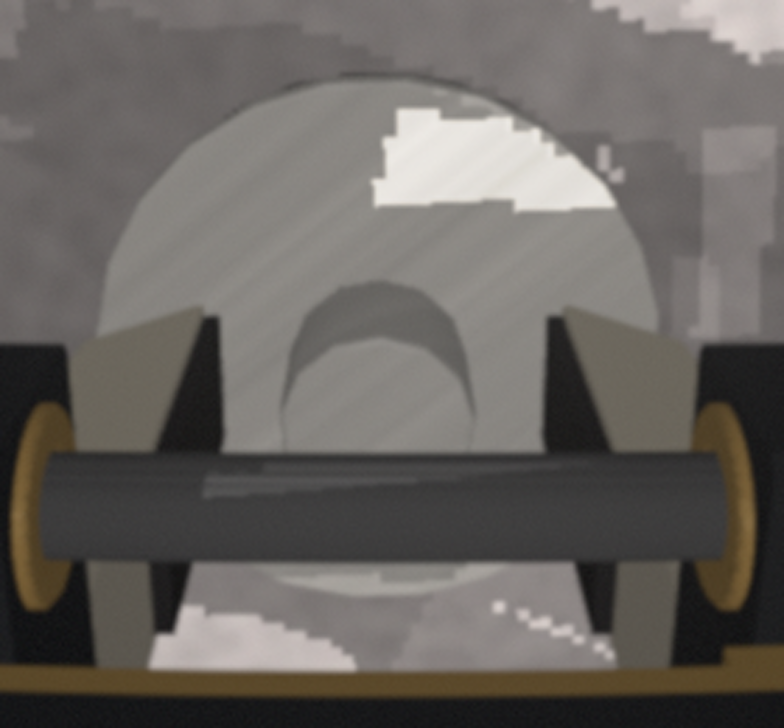

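View pics/s9c.png

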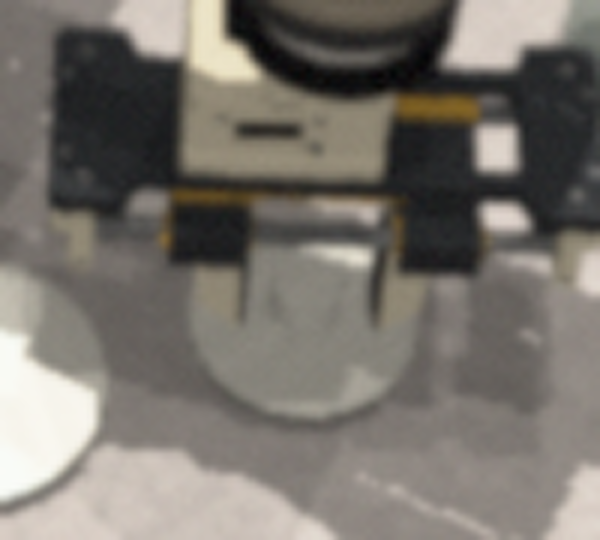

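Call:
apply_moves([
  {"dx": -1.5,"dy": 0,"dz": 0,"wx": 0,"wy": 0,"wz": 0},
  {"dx": -1.5,"dy": 0,"dz": 3,"wx": 0,"wy": 0,"wz": 0},
  {"dx": 0,"dy": 0,"dz": 2,"wx": 0,"wy": 0,"wz": 0},
  {"dx": 0,"dy": 0,"dz": 1,"wx": 0,"wy": 0,"wz": 0},
  {"dx": 0,"dy": 0,"dz": 0,"wx": 0,"wy": 0,"wz": 0},
  {"dx": 0,"dy": 0,"dz": 0,"wx": 0,"wy": 0,"wz": 0},
])

```text
t: 8.35
tool_pos: [0.618, -0.2408, -0.0188]
tool_rot: [3.142, -0.0, 1.514]
ft_force: [0.0, 0.0, 0.6]
grip_width: 0.5
```

Run:
```python
from h import *
s,im=snap('wrist','w10.png');print(s['t'],s['tool_pos'],s['grip_width'],s['ft_force'])
crop(im,180,180,460,440,2.8,'w10c.png')
```

```text
8.35 [ 0.61804192 -0.24076012 -0.01876233] 0.5000971381553098 [0.02229195 0.02242717 0.62599383]
```

View pics/w10c.png

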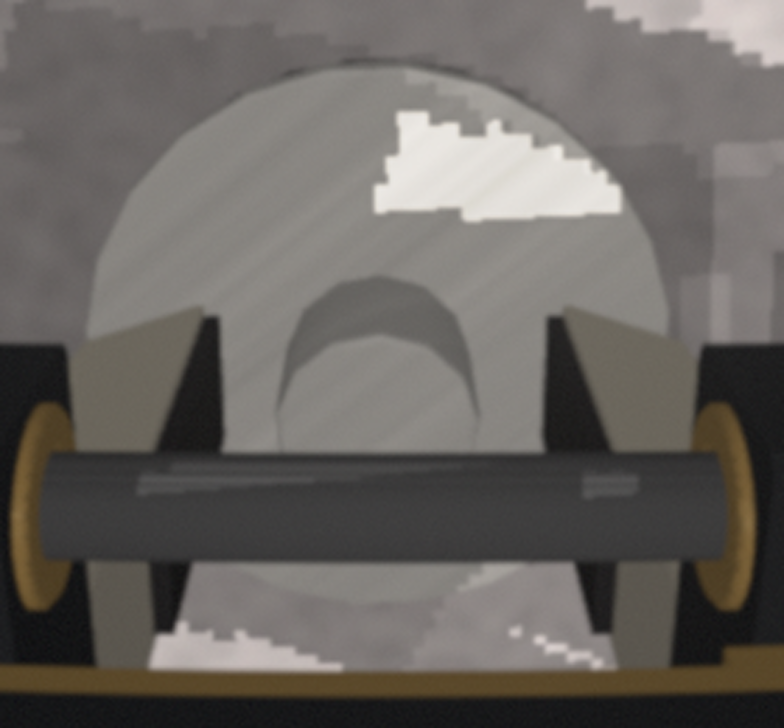

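Run:
```python
from h import *
s=bot.state()
f=lambda u,v,z:plane('wrist',(180+(u+.5)/2.8-.5,180+(v+.5)/2.8-.5),z,s)
print('disc',f(378,66,.018),f(378,606,.018),f(86,340,.018),f(668,340,.018))
print('boss top front',f(378,337,.04),'base front',f(378,278,.018), 'width',f(277,430,.04),f(478,430,.04))
for z in(.018,.022,.03): print('tip',z,f(210,314,z),f(222,440,z),f(546,440,z))
```

```text
disc [ 0.62114984 -0.19638846  0.018     ] [ 0.61625207 -0.28076245  0.018     ] [ 0.5768927  -0.23373694  0.018     ] [ 0.66048808 -0.23848303  0.018     ]
boss top front [ 0.61951198 -0.22602481  0.04      ] base front [ 0.61940378 -0.2265282   0.018     ] width [ 0.60601194 -0.23806466  0.04      ] [ 0.63140073 -0.23950483  0.04      ]
tip 0.018 [ 0.59522431 -0.23065437  0.018     ] [ 0.5949788  -0.25068441  0.018     ] [ 0.64263733 -0.25340074  0.018     ]
tip 0.022 [ 0.59593082 -0.22905279  0.022     ] [ 0.59569145 -0.24858149  0.022     ] [ 0.64215709 -0.25122982  0.022     ]
tip 0.03 [ 0.59734382 -0.22584963  0.03      ] [ 0.59711675 -0.24437563  0.03      ] [ 0.64119662 -0.24688799  0.03      ]
```

Call:
apply_moves([
  {"dx": 0,"dy": 0,"dz": 1,"wx": 0,"wy": 0,"wz": 0},
  {"dx": 0,"dy": 0,"dz": 0,"wx": 0,"wy": 0,"wz": 0},
  {"dx": 0,"dy": 0,"dz": 0,"wx": 0,"wy": 0,"wz": 0},
  {"dx": 0,"dy": 0,"dz": 0,"wx": 0,"wy": 0,"wz": 0},
  {"dx": 0,"dy": 0,"dz": 0,"wx": 0,"wy": 0,"wz": 0},
], fingers=0.1, grip_force=25)

```text
t: 8.9
tool_pos: [0.6178, -0.2409, -0.0191]
tool_rot: [-3.141, 0.0, 1.514]
ft_force: [-3.4, 0.7, 6.2]
grip_width: 0.277
```

Call:
apply_moves([
  {"dx": 0,"dy": 0,"dz": -2,"wx": 0,"wy": 0,"wz": 0},
  {"dx": 0,"dy": 0,"dz": -6,"wx": 0,"wy": 0,"wz": 0},
  {"dx": 0,"dy": 0,"dz": -14,"wx": 0,"wy": 0,"wz": 0},
  {"dx": 0,"dy": 0,"dz": -22,"wx": 0,"wy": 0,"wz": 0},
  {"dx": 0,"dy": 0,"dz": -30,"wx": 0,"wy": 0,"wz": 0},
  {"dx": 0,"dy": 0,"dz": -30,"wx": 0,"wy": 0,"wz": 0},
  {"dx": 0,"dy": 0,"dz": -30,"wx": 0,"wy": 0,"wz": 0},
  {"dx": 0,"dy": 0,"dz": -30,"wx": 0,"wy": 0,"wz": 0},
  {"dx": 0,"dy": 0,"dz": -30,"wx": 0,"wy": 0,"wz": 0},
  {"dx": 0,"dy": 0,"dz": -22,"wx": 0,"wy": 0,"wz": 0},
  {"dx": 0,"dy": 0,"dz": -12,"wx": 0,"wy": 0,"wz": 0},
  {"dx": 0,"dy": 0,"dz": 0,"wx": 0,"wy": 0,"wz": 0},
])

```text
t: 10.1
tool_pos: [0.6188, -0.2411, 0.2106]
tool_rot: [3.138, 0.002, 1.514]
ft_force: [0.1, -0.9, -2.9]
grip_width: 0.277
```

Run:
```python
from h import *
s,im=snap('wrist','w11.png');print(s['t'],s['tool_pos'],s['tool_rot'],s['grip_width'],s['ft_force'])
t=cv2.imread('pics/top0.png')
# refine jar: rim ellipse and knob, pivot from top image
g=cv2.cvtColor(t,cv2.COLOR_BGR2GRAY)
crop(t,215,260,300,330,8,'t_jar.png')
```

```text
10.1 [ 0.61875515 -0.2411023   0.21059945] [3.13798137e+00 1.52746839e-03 1.51388295e+00] 0.2773006477455459 [ 0.05449188 -0.92123194 -2.87038191]
```

View pics/w11.png

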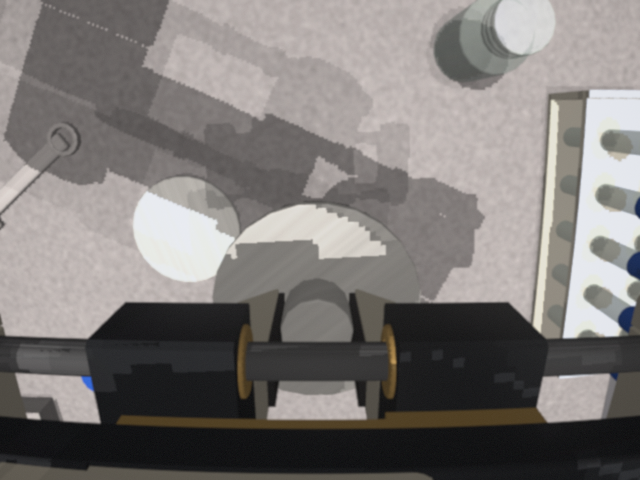

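View pics/t_jar.png

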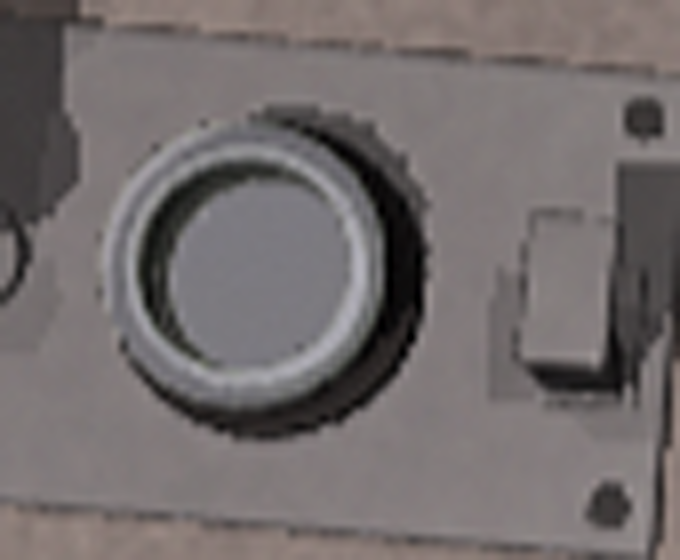

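Call:
apply_moves([
  {"dx": 12,"dy": -7,"dz": 0,"wx": 0,"wy": 0,"wz": 0},
  {"dx": 24,"dy": -15,"dz": 0,"wx": 0,"wy": 0,"wz": 0},
  {"dx": 34,"dy": -21,"dz": 0,"wx": 0,"wy": 0,"wz": 0},
  {"dx": 34,"dy": -21,"dz": 0,"wx": 0,"wy": 0,"wz": 0},
  {"dx": 34,"dy": -21,"dz": 0,"wx": 0,"wy": 0,"wz": 0},
  {"dx": 34,"dy": -21,"dz": 0,"wx": 0,"wy": 0,"wz": 0},
  {"dx": 34,"dy": -21,"dz": 0,"wx": 0,"wy": 0,"wz": 0},
  {"dx": 30,"dy": -19,"dz": 0,"wx": 0,"wy": 0,"wz": 0},
  {"dx": 20,"dy": -12,"dz": 0,"wx": 0,"wy": 0,"wz": 0},
  {"dx": 10,"dy": -7,"dz": 0,"wx": 0,"wy": 0,"wz": 0},
  {"dx": 0,"dy": 0,"dz": 0,"wx": 0,"wy": 0,"wz": 0},
  {"dx": 0,"dy": 0,"dz": 0,"wx": 0,"wy": 0,"wz": 0},
])

```text
t: 11.35
tool_pos: [0.4688, 0.0335, 0.2079]
tool_rot: [-3.141, 0.0, 1.514]
ft_force: [0.5, -0.7, -3.0]
grip_width: 0.277
```

Run:
```python
from h import *
s=bot.state();im=camera('wrist')[:,:,::-1].copy();s2=bot.state()
cv2.imwrite('pics/w12.png',im);print(s['t'],s['tool_pos'],s['tool_rot'],s2['tool_pos'],s['ft_force'])
import pickle;pickle.dump(s,open('s12.pkl','wb'))
print(plane('top',(245.3,292.7),.09),plane('top',(245.6,292.6),.09))
print(proj('wrist',[.467,.1415,.09],s))
```

```text
11.35 [0.4687849  0.03349339 0.20788857] [-3.14130846e+00  4.80897805e-04  1.51380974e+00] [0.46897402 0.03325255 0.20792681] [ 0.52661161 -0.69941768 -3.03047722]
[0.46542091 0.14364078 0.09      ] [0.46566514 0.14295248 0.09      ]
[303.13659639  71.90266286]
```

View pics/w12.png

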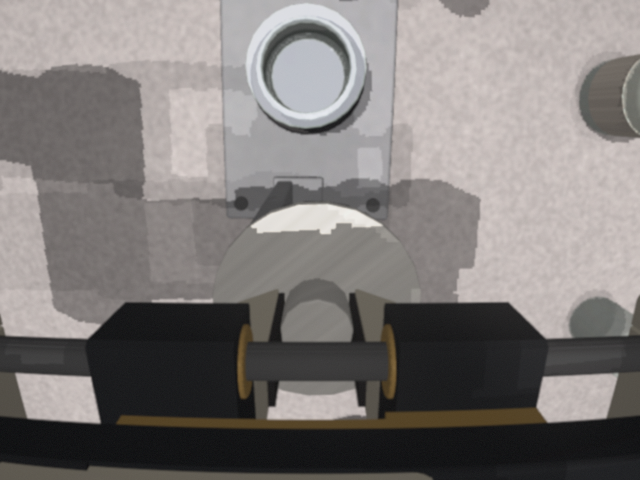

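Run:
```python
from h import *
im=cv2.imread('pics/w12.png');crop(im,235,0,380,135,5,'w12c.png')
```

```text
(no output)
```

View pics/w12c.png

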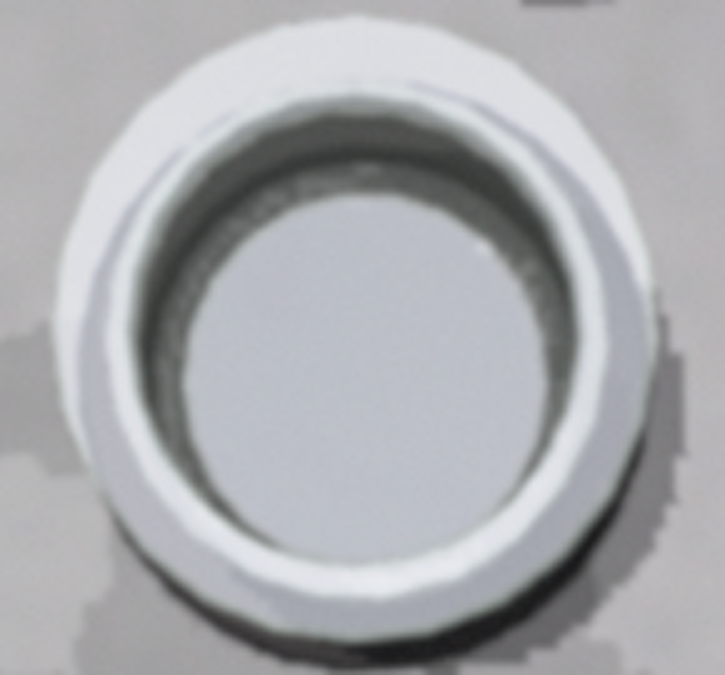

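Run:
```python
from h import *
import pickle
s=pickle.load(open('s12.pkl','rb'))
f=lambda u,v,z:plane('wrist',(235+(u+.5)/5-.5,(v+.5)/5-.5),z,s)
L,Rr,T,B=f(53,330,.09),f(657,330,.09),f(355,15,.09),f(355,642,.09)
print(L,Rr,T,B,np.linalg.norm(L-Rr),np.linalg.norm(T-B));c=((L+Rr)/2)[0],((T+B)/2)[1];print('jar',c)
# lid disc as held in wrist view w12: left/right edge and top edge at lid top z
im=cv2.imread('pics/w12.png');crop(im,205,190,430,405,3.5,'w12d.png')
```

```text
[0.42737423 0.14830231 0.09      ] [0.51046772 0.14339026 0.09      ] [0.47145595 0.18672478 0.09      ] [0.46634306 0.10339149 0.09      ] 0.08323855109096572 0.08348999032085047
jar (np.float64(0.4689209766212481), np.float64(0.1450581375320264))
```

View pics/w12d.png

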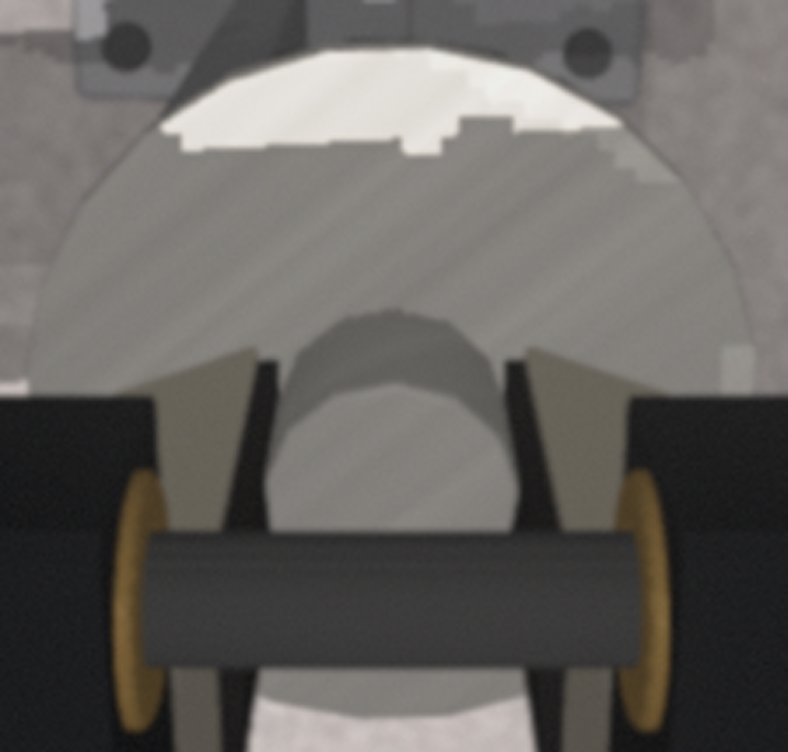

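Run:
```python
from h import *
import pickle
s=pickle.load(open('s12.pkl','rb'))
f=lambda u,v,z:plane('wrist',(205+(u+.5)/3.5-.5,190+(v+.5)/3.5-.5),z,s)
for z in(.243,.245,.247):
  L,Rr,T,B=f(29,385,z),f(753,385,z),f(392,46,z),f(392,717,z)
  print(z,np.linalg.norm(L-Rr),np.linalg.norm(T-B),((L+Rr)/2)[0],((T+B)/2)[1], L,Rr)
print('boss top',f(266,490,.267),f(519,490,.267))
print(s['tool_pos'])
```

```text
0.243 0.08406564563310095 0.08473031139216924 0.47027080679789324 0.03540631917683152 [0.42830559 0.0404244  0.243     ] [0.51223602 0.03565824 0.243     ]
0.245 0.0830237860980065 0.08368021438559016 0.4703202100060343 0.03630199749656233 [0.42887509 0.04125788 0.245     ] [0.51176533 0.0365508  0.245     ]
0.247 0.08198192656291198 0.08263011737901109 0.4703696132141755 0.03719767581629314 [0.42944458 0.04209137 0.247     ] [0.51129464 0.03744335 0.247     ]
boss top [0.45766207 0.03777636 0.267     ] [0.48308017 0.03633197 0.267     ]
[0.4687849  0.03349339 0.20788857]
```

Call:
apply_moves([
  {"dx": 12,"dy": -1,"dz": 0,"wx": 0,"wy": 0,"wz": 0},
  {"dx": 22,"dy": -2,"dz": 0,"wx": 0,"wy": 0,"wz": 0},
  {"dx": 16,"dy": -1,"dz": 0,"wx": 0,"wy": 0,"wz": 0},
  {"dx": 0,"dy": 0,"dz": 0,"wx": 0,"wy": 0,"wz": 0},
  {"dx": 0,"dy": 0,"dz": 0,"wx": 0,"wy": 0,"wz": 0},
  {"dx": 0,"dy": 0,"dz": 0,"wx": 0,"wy": 0,"wz": 0},
])

```text
t: 12.0
tool_pos: [0.4675, 0.0837, 0.2082]
tool_rot: [-3.141, 0.0, 1.513]
ft_force: [-0.3, -0.8, -3.6]
grip_width: 0.276
```

Run:
```python
from h import *
import pickle
s=bot.state();im=camera('wrist')[:,:,::-1].copy();s2=bot.state()
cv2.imwrite('pics/w13.png',im);print(s['t'],s['tool_pos'],s['tool_rot'],s2['tool_pos'],s['ft_force'])
pickle.dump(s,open('s13.pkl','wb'))
crop(im,225,70,395,220,4.5,'w13c.png')
```

```text
12.0 [0.46747587 0.08374451 0.20819317] [-3.14146930e+00  1.98413747e-04  1.51311764e+00] [0.46743367 0.08370733 0.20822197] [-0.29600466 -0.84267519 -3.5934357 ]
```

View pics/w13c.png

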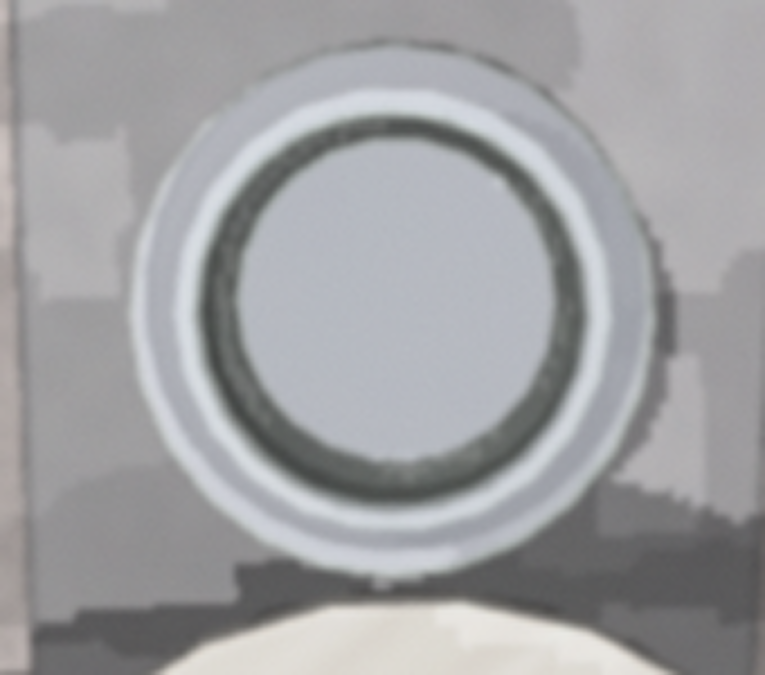

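Run:
```python
from h import *
import pickle
s=pickle.load(open('s13.pkl','rb'))
f=lambda u,v,z:plane('wrist',(225+(u+.5)/4.5-.5,70+(v+.5)/4.5-.5),z,s)
for l,r,t,b in((130,656,42,577),(203,585,115,503)):
  L,Rr,T,B=f(l,308,.09),f(r,308,.09),f(393,t,.09),f(393,b,.09)
  print(np.linalg.norm(L-Rr),np.linalg.norm(T-B),((L+Rr)/2),((T+B)/2))
a,b=f(12,0,.014),f(28,600,.014);print('plate left edge yaw',np.arctan2(a[0]-b[0],b[1]-a[1])-np.pi if 0 else np.arctan2((a-b)[0],(a-b)[1]))
```

```text
0.08331377842796177 0.08351638955487264 [0.46915146 0.14656176 0.09      ] [0.46907393 0.14508125 0.09      ]
0.06045135737819113 0.060477666906376445 [0.46931404 0.14648187 0.09      ] [0.46911305 0.14568061 0.09      ]
plate left edge yaw 0.07497380714867502
```

Call:
apply_moves([
  {"dx": 12,"dy": -0.7,"dz": 0,"wx": 0,"wy": 0,"wz": 0},
  {"dx": 24,"dy": -1.3,"dz": 0,"wx": 0,"wy": 0,"wz": 0},
  {"dx": 16,"dy": -0.9,"dz": 0,"wx": 0,"wy": 0,"wz": 0},
  {"dx": 6.8,"dy": -0.4,"dz": 10,"wx": 0,"wy": 0,"wz": 0},
  {"dx": 0,"dy": 0,"dz": 22,"wx": 0,"wy": 0,"wz": 0},
  {"dx": 0,"dy": 0,"dz": 28,"wx": 0,"wy": 0,"wz": 0},
  {"dx": 0,"dy": 0,"dz": 28,"wx": 0,"wy": 0,"wz": 0},
  {"dx": 0,"dy": 0,"dz": 20,"wx": 0,"wy": 0,"wz": 0},
  {"dx": 0,"dy": 0,"dz": 12,"wx": 0,"wy": 0,"wz": 0},
  {"dx": 0,"dy": 0,"dz": 6,"wx": 0,"wy": 0,"wz": 0},
  {"dx": 0,"dy": 0,"dz": 0,"wx": 0,"wy": 0,"wz": 0},
  {"dx": 0,"dy": 0,"dz": 0,"wx": 0,"wy": 0,"wz": 0},
])

```text
t: 13.25
tool_pos: [0.4677, 0.1432, 0.0827]
tool_rot: [3.141, -0.0, 1.514]
ft_force: [0.4, 0.1, -3.4]
grip_width: 0.28
```

Run:
```python
from h import *
s,im=snap('wrist','w14.png');print(s['t'],s['tool_pos'],s['tool_rot'],s['ft_force'])
s,im=snap('side','s14.png');crop(im,250,120,400,270,4,'s14c.png')
```

```text
13.25 [0.46773325 0.14323585 0.08266987] [ 3.14085458e+00 -2.16956390e-04  1.51366023e+00] [ 0.40857615  0.09556015 -3.44616731]
```

View pics/w14.png

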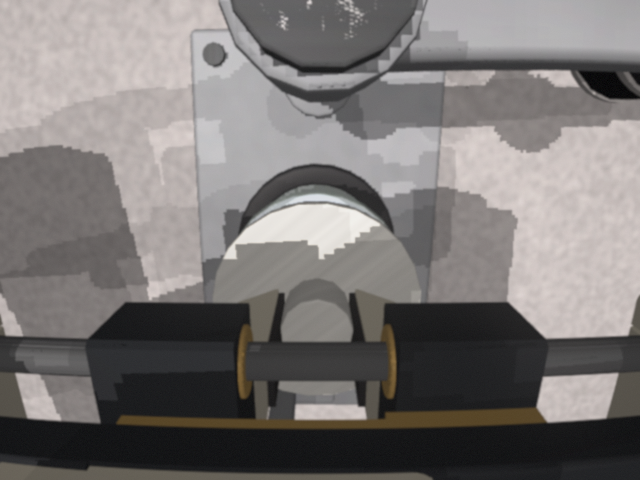

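View pics/s14c.png

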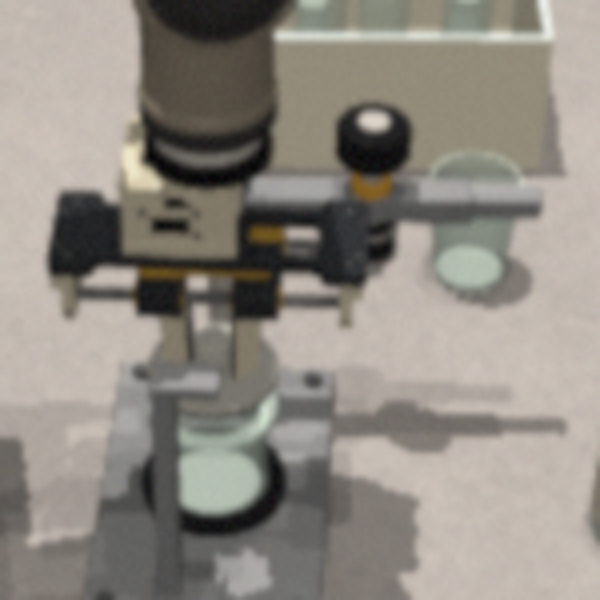

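Run:
```python
from h import *
im=cv2.imread('pics/w14.png');crop(im,230,160,410,260,4.4,'w14c.png')
```

```text
(no output)
```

View pics/w14c.png

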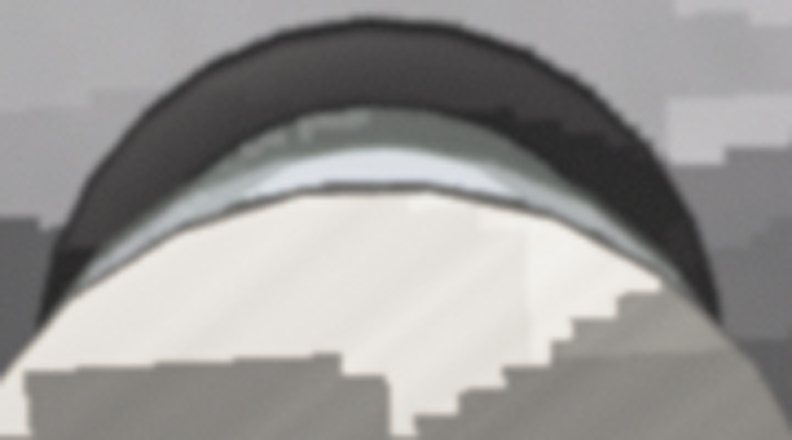

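Run:
```python
from h import *
s=bot.state()
print(s['tool_pos'])
a=plane('wrist',(317,193.2),.09,s)
for z in(.119,.1194,.12):print(a-plane('wrist',(316.3,202.7),z,s))
# side edges: flange silhouettes near crop left (80,285)/(690,290)?
```

```text
[0.46795443 0.14329778 0.08304434]
[ 0.00029185 -0.00112314 -0.029     ]
[ 0.00028828 -0.00119701 -0.0294    ]
[ 0.00028293 -0.00130781 -0.03      ]
```

Call:
apply_moves([
  {"dx": -1,"dy": 0,"dz": 4,"wx": 0,"wy": 0,"wz": 0},
  {"dx": 0,"dy": 0,"dz": 4,"wx": 0,"wy": 0,"wz": 0},
  {"dx": 0,"dy": 0,"dz": 3,"wx": 0,"wy": 0,"wz": 0},
  {"dx": 0,"dy": 0,"dz": 1.5,"wx": 0,"wy": 0,"wz": 0},
  {"dx": 0,"dy": 0,"dz": 1.5,"wx": 0,"wy": 0,"wz": 0},
  {"dx": 0,"dy": 0,"dz": 0,"wx": 0,"wy": 0,"wz": 0},
  {"dx": 0,"dy": 0,"dz": 0,"wx": 0,"wy": 0,"wz": 0},
])

```text
t: 14.05
tool_pos: [0.4674, 0.1422, 0.0683]
tool_rot: [3.142, -0.0, 1.514]
ft_force: [-0.7, 0.3, -2.9]
grip_width: 0.277
```

Call:
apply_moves([
  {"dx": 0,"dy": 0,"dz": 1.5,"wx": 0,"wy": 0,"wz": 0},
  {"dx": 0,"dy": 0,"dz": 1.5,"wx": 0,"wy": 0,"wz": 0},
  {"dx": 0,"dy": 0,"dz": 1,"wx": 0,"wy": 0,"wz": 0},
  {"dx": 0,"dy": 0,"dz": 0,"wx": 0,"wy": 0,"wz": 0},
  {"dx": 0,"dy": 0,"dz": 0,"wx": 0,"wy": 0,"wz": 0},
])

```text
t: 14.55
tool_pos: [0.4673, 0.1422, 0.0643]
tool_rot: [-3.142, -0.0, 1.514]
ft_force: [0.3, -0.3, -2.5]
grip_width: 0.275
```

Call:
apply_moves([
  {"dx": 0,"dy": 0,"dz": 1,"wx": 0,"wy": 0,"wz": 0},
  {"dx": 0,"dy": 0,"dz": 0.5,"wx": 0,"wy": 0,"wz": 0},
  {"dx": 0,"dy": 0,"dz": 0.5,"wx": 0,"wy": 0,"wz": 0},
  {"dx": 0,"dy": 0,"dz": 0,"wx": 0,"wy": 0,"wz": 0},
  {"dx": 0,"dy": 0,"dz": 0,"wx": 0,"wy": 0,"wz": 0},
])

```text
t: 15.05
tool_pos: [0.4673, 0.1422, 0.0623]
tool_rot: [3.142, -0.0, 1.514]
ft_force: [0.0, -0.0, -2.8]
grip_width: 0.28
```

Call:
apply_moves([
  {"dx": 0,"dy": 0,"dz": 0.5,"wx": 0,"wy": 0,"wz": 0},
  {"dx": 0,"dy": 0,"dz": 0.5,"wx": 0,"wy": 0,"wz": 0},
  {"dx": 0,"dy": 0,"dz": 0,"wx": 0,"wy": 0,"wz": 0},
  {"dx": 0,"dy": 0,"dz": 0,"wx": 0,"wy": 0,"wz": 0},
])

```text
t: 15.45
tool_pos: [0.4673, 0.1422, 0.0613]
tool_rot: [-3.142, -0.0, 1.514]
ft_force: [-0.7, 0.2, -3.5]
grip_width: 0.276
```

Call:
apply_moves([
  {"dx": 0,"dy": 0,"dz": 0.5,"wx": 0,"wy": 0,"wz": 0},
  {"dx": 0,"dy": 0,"dz": 0.5,"wx": 0,"wy": 0,"wz": 0},
  {"dx": 0,"dy": 0,"dz": 0,"wx": 0,"wy": 0,"wz": 0},
  {"dx": 0,"dy": 0,"dz": 0,"wx": 0,"wy": 0,"wz": 0},
])

```text
t: 15.85
tool_pos: [0.4674, 0.1422, 0.0609]
tool_rot: [3.141, -0.0, 1.514]
ft_force: [-2.9, -0.6, 5.7]
grip_width: 0.275
```

Call:
apply_moves([
  {"dx": 0,"dy": 0,"dz": 0,"wx": 0,"wy": 0,"wz": 0},
  {"dx": 0,"dy": 0,"dz": 0,"wx": 0,"wy": 0,"wz": 0},
  {"dx": 0,"dy": 0,"dz": 0,"wx": 0,"wy": 0,"wz": 0},
  {"dx": 0,"dy": 0,"dz": 0,"wx": 0,"wy": 0,"wz": 0},
  {"dx": 0,"dy": 0,"dz": -5,"wx": 0,"wy": 0,"wz": 0},
  {"dx": 0,"dy": 0,"dz": -10,"wx": 0,"wy": 0,"wz": 0},
  {"dx": 0,"dy": 0,"dz": -20,"wx": 0,"wy": 0,"wz": 0},
  {"dx": 0,"dy": 0,"dz": -25,"wx": 0,"wy": 0,"wz": 0},
], fingers=0.5)

```text
t: 16.65
tool_pos: [0.4658, 0.1421, 0.1204]
tool_rot: [-3.138, 0.001, 1.514]
ft_force: [0.1, -0.5, 0.9]
grip_width: 0.499
```

Run:
```python
from h import *
s,im=snap('wrist','w15.png');print(s['t'],s['tool_pos'],s['tool_rot'],s['q'],s['ft_force'])
s,im=snap('side','s15.png');crop(im,250,120,400,270,4,'s15c.png')
```

```text
16.65 [0.46576702 0.14209817 0.12043217] [-3.13779801e+00  5.60017312e-04  1.51389163e+00] [1.38433964e-01 3.46091730e-01 1.72591840e+00 2.12975376e-04
 1.07341371e+00 1.95237751e-01] [ 0.07298986 -0.50202482  0.88417412]
```

View pics/w15.png

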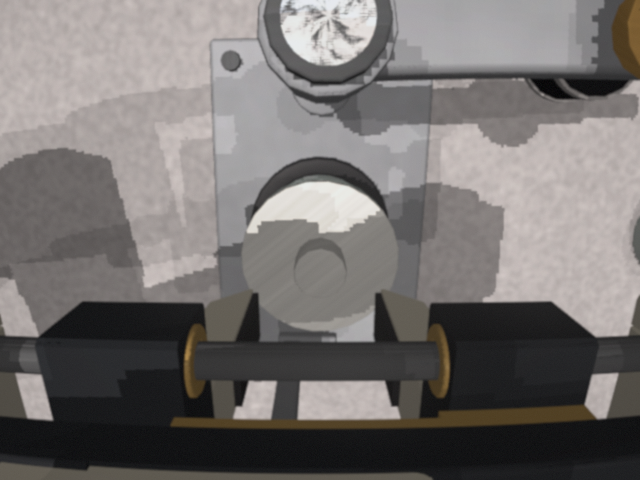

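View pics/s15c.png

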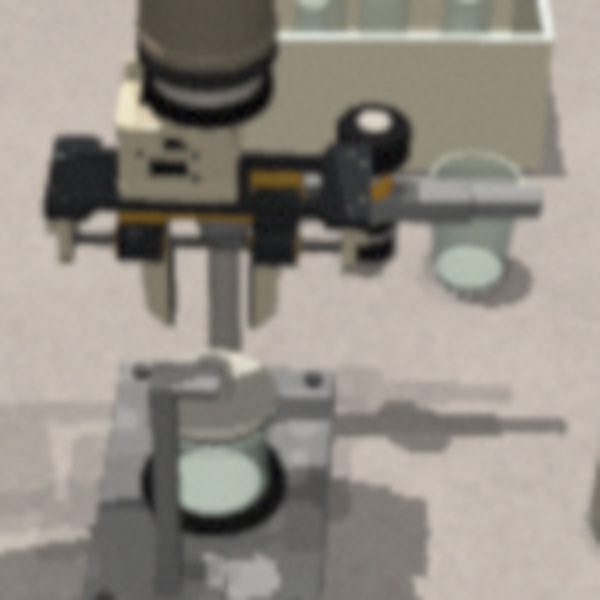

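Call:
apply_moves([
  {"dx": 0,"dy": 0,"dz": -30,"wx": 0,"wy": 0,"wz": 0},
  {"dx": 0,"dy": 0,"dz": -30,"wx": 0,"wy": 0,"wz": 0},
  {"dx": 0,"dy": 0,"dz": -30,"wx": 0,"wy": 0,"wz": 0},
  {"dx": 0,"dy": 0,"dz": -30,"wx": 0,"wy": 0,"wz": -0.06},
  {"dx": 0,"dy": 0,"dz": 0,"wx": 0,"wy": 0,"wz": -0.14},
  {"dx": 0,"dy": 0,"dz": 0,"wx": 0,"wy": 0,"wz": -0.14},
  {"dx": 0,"dy": 0,"dz": 0,"wx": 0,"wy": 0,"wz": -0.14},
  {"dx": 0,"dy": 0,"dz": 0,"wx": 0,"wy": 0,"wz": -0.14},
  {"dx": 0,"dy": 0,"dz": 0,"wx": 0,"wy": 0,"wz": -0.14},
  {"dx": 0,"dy": 0,"dz": 0,"wx": 0,"wy": 0,"wz": -0.14},
  {"dx": 0,"dy": 0,"dz": 0,"wx": 0,"wy": 0,"wz": -0.14},
  {"dx": 0,"dy": 0,"dz": 0,"wx": 0,"wy": 0,"wz": -0.14},
], fingers=0.8)

```text
t: 17.95
tool_pos: [0.4664, 0.1422, 0.2396]
tool_rot: [-3.141, -0.002, 2.7]
ft_force: [-0.2, -0.0, -0.2]
grip_width: 0.799
```

Call:
apply_moves([
  {"dx": 0,"dy": 0,"dz": 0,"wx": 0,"wy": 0,"wz": -0.14},
  {"dx": 0,"dy": 0,"dz": 0,"wx": 0,"wy": 0,"wz": -0.14},
  {"dx": 0,"dy": 0,"dz": 0,"wx": 0,"wy": 0,"wz": -0.14},
  {"dx": 0,"dy": 0,"dz": 0,"wx": 0,"wy": 0,"wz": -0.14},
  {"dx": 0,"dy": 0,"dz": 0,"wx": 0,"wy": 0,"wz": -0.14},
  {"dx": 0,"dy": 0,"dz": 0,"wx": 0,"wy": 0,"wz": -0.14},
  {"dx": 0,"dy": 0,"dz": 0,"wx": 0,"wy": 0,"wz": -0.14},
  {"dx": 0,"dy": 0,"dz": 0,"wx": 0,"wy": 0,"wz": -0.14},
  {"dx": 0,"dy": 0,"dz": 0,"wx": 0,"wy": 0,"wz": -0.14},
  {"dx": 0,"dy": 0,"dz": 0,"wx": 0,"wy": 0,"wz": -0.14},
  {"dx": 0,"dy": 0,"dz": 0,"wx": 0,"wy": 0,"wz": -0.12},
  {"dx": 0,"dy": 0,"dz": 0,"wx": 0,"wy": 0,"wz": -0.08},
])

```text
t: 19.15
tool_pos: [0.4664, 0.1422, 0.2396]
tool_rot: [3.14, -0.001, -1.985]
ft_force: [-0.8, 0.3, 0.2]
grip_width: 0.798
```

Run:
```python
from h import *
s,im=snap('top','t16.png');print(s['t'],s['tool_pos'],s['tool_rot'],s['q'])
crop(im,150,160,320,340,4,'t16c.png')
Rm=R.from_euler('xyz',s['tool_rot']).as_matrix()
print(Rm.T@(np.array([.570,.2373,.19])-s['tool_pos'])*1e3)
```

```text
19.15 [0.46641194 0.1421549  0.23955467] [ 3.13953433e+00 -1.11111355e-03 -1.98479756e+00] [ 1.38404907e-01  2.37740726e-01  1.52985771e+00  1.36806742e-04
  1.37632944e+00 -2.58921196e+00]
[-128.83305146  -56.66381006   49.29502341]
```

View pics/t16c.png

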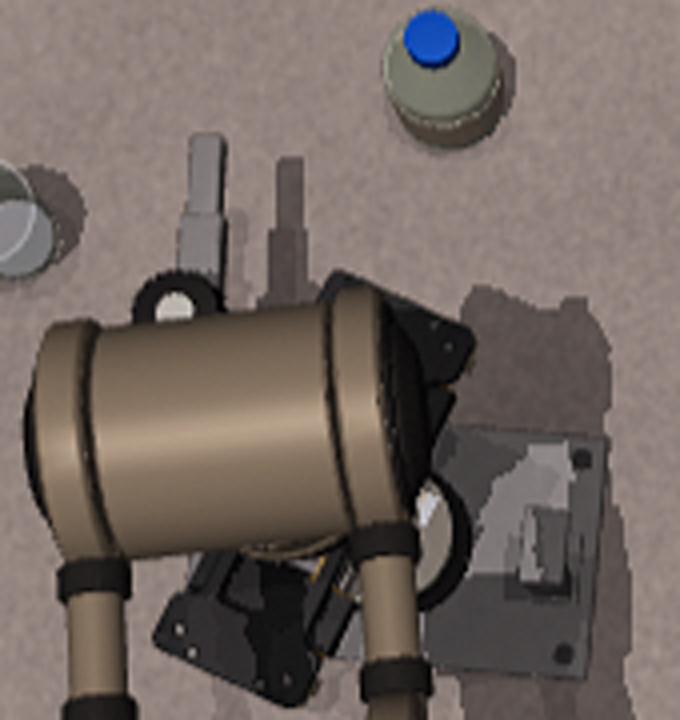

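Call:
apply_moves([
  {"dx": 0,"dy": 0,"dz": 0,"wx": 0,"wy": 0,"wz": -0.12},
  {"dx": 0,"dy": 0,"dz": 0,"wx": 0,"wy": 0,"wz": -0.12},
  {"dx": 0,"dy": 0,"dz": 0,"wx": 0,"wy": 0,"wz": -0.12},
  {"dx": 0,"dy": 0,"dz": 0,"wx": 0,"wy": 0,"wz": -0.12},
  {"dx": -10,"dy": -12,"dz": 0,"wx": 0,"wy": 0,"wz": 0},
  {"dx": -20,"dy": -25,"dz": 0,"wx": 0,"wy": 0,"wz": 0},
  {"dx": -25,"dy": -31,"dz": 0,"wx": 0,"wy": 0,"wz": 0},
  {"dx": -22,"dy": -27,"dz": 0,"wx": 0,"wy": 0,"wz": 0},
  {"dx": -11.5,"dy": -14.5,"dz": 0,"wx": 0,"wy": 0,"wz": 0},
  {"dx": 0,"dy": 0,"dz": 0,"wx": 0,"wy": 0,"wz": 0},
  {"dx": 0,"dy": 0,"dz": 0,"wx": 0,"wy": 0,"wz": 0},
  {"dx": 0,"dy": 0,"dz": 0,"wx": 0,"wy": 0,"wz": 0},
])

```text
t: 20.4
tool_pos: [0.5703, 0.2365, 0.2403]
tool_rot: [3.141, -0.0, -1.51]
ft_force: [0.3, 0.4, 0.8]
grip_width: 0.799
```

Run:
```python
from h import *
s,im=snap('wrist','w17.png');print(s['t'],s['tool_pos'],s['tool_rot'],s['q'])
crop(im,160,150,480,400,2.4,'w17c.png')
```

```text
20.4 [0.57030994 0.23652277 0.24031167] [ 3.14068986e+00 -3.12562245e-04 -1.51029443e+00] [ 2.69145427e-01  4.89021813e-01  1.15454757e+00 -1.19092736e-04
  1.49897122e+00 -2.93294038e+00]
```

View pics/w17.png

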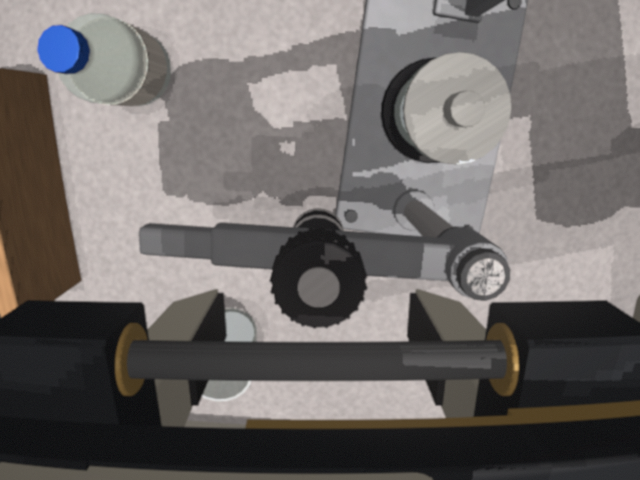

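View pics/w17c.png

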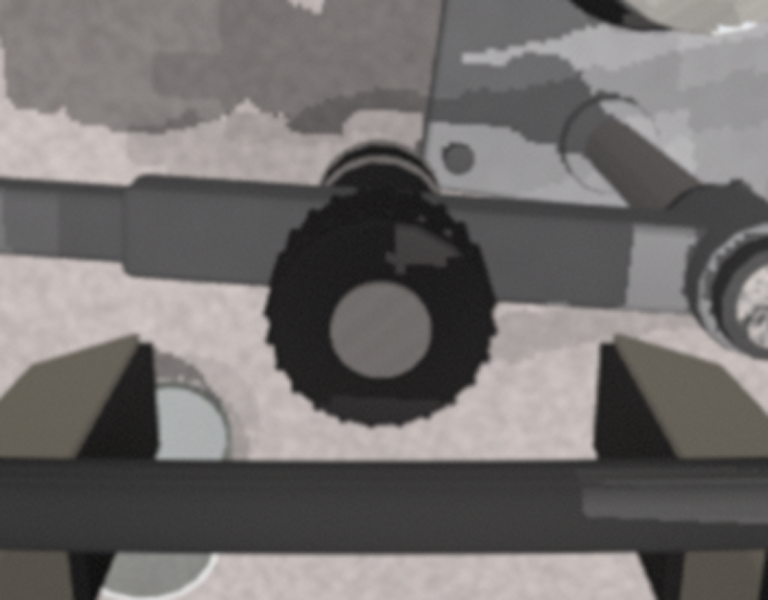

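Run:
```python
from h import *
s=bot.state();Rm=R.from_euler('xyz',s['tool_rot']).as_matrix()
for z in(.239,.241):
  k=plane('wrist',(318.5,287.3),z,s);print(k,(Rm.T@(k-s['tool_pos'])*1e3)[:2]-[2.4,1.4])
g=lambda u,v,z:plane('wrist',(160+(u+.5)/2.4-.5,150+(v+.5)/2.4-.5),z,s)
print('knob edges',g(265,320,.24),g(497,320,.24))
```

```text
[0.57035605 0.24047007 0.239     ] [-6.35337363 -1.53172379]
[0.57041479 0.23967528 0.241     ] [-5.55625506 -1.54188233]
knob edges [0.59408072 0.23930408 0.24      ] [0.5469954  0.23645064 0.24      ]
```

Call:
apply_moves([
  {"dx": -3,"dy": -0.8,"dz": 10,"wx": 0,"wy": 0,"wz": 0},
  {"dx": -2.9,"dy": -0.7,"dz": 12,"wx": 0,"wy": 0,"wz": 0},
  {"dx": 0,"dy": 0,"dz": 8,"wx": 0,"wy": 0,"wz": 0},
  {"dx": 0,"dy": 0,"dz": 0,"wx": 0,"wy": 0,"wz": 0},
  {"dx": 0,"dy": 0,"dz": 0,"wx": 0,"wy": 0,"wz": 0},
])

```text
t: 20.95
tool_pos: [0.5721, 0.2432, 0.2099]
tool_rot: [3.141, -0.0, -1.509]
ft_force: [0.1, 0.1, -0.2]
grip_width: 0.8
```

Run:
```python
from h import *
s,im=snap('wrist','w18.png');print(s['t'],s['tool_pos'],s['tool_rot'],s['ft_force'])
crop(im,160,150,480,400,2.4,'w18c.png')
s,im=snap('side','s18.png');crop(im,270,100,420,250,4,'s18c.png')
```

```text
20.95 [0.57214172 0.24317182 0.20994609] [ 3.14086326e+00 -1.36466719e-04 -1.50940535e+00] [ 0.05086922  0.05623844 -0.2072408 ]
```

View pics/w18c.png

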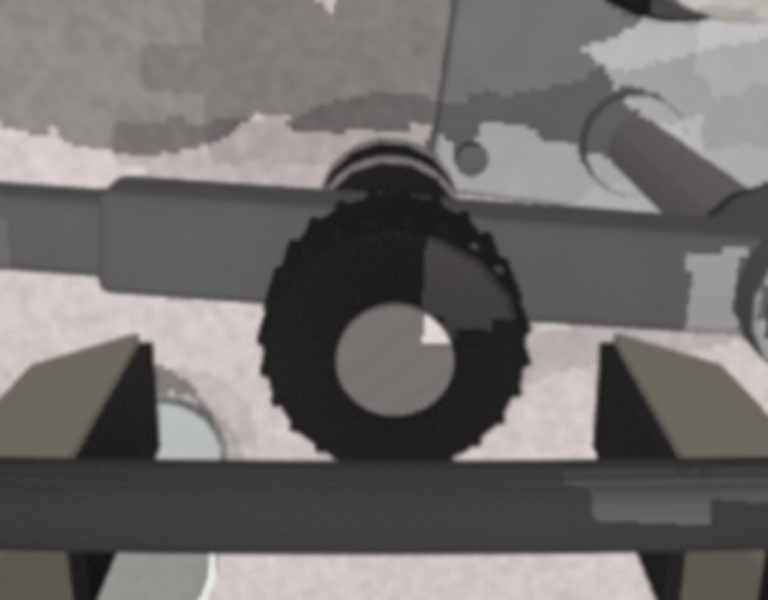

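View pics/s18c.png

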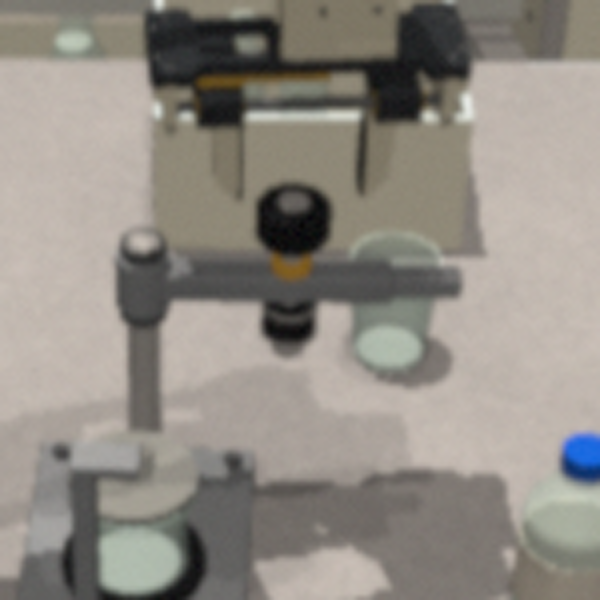

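Call:
apply_moves([
  {"dx": 0.3,"dy": 2.8,"dz": 0,"wx": 0,"wy": 0,"wz": 0},
  {"dx": 0.3,"dy": 0,"dz": 8,"wx": 0,"wy": 0,"wz": 0},
  {"dx": 0,"dy": 0,"dz": 10,"wx": 0,"wy": 0,"wz": 0},
  {"dx": 0,"dy": 0,"dz": 10,"wx": 0,"wy": 0,"wz": 0},
  {"dx": 0,"dy": 0,"dz": 7,"wx": 0,"wy": 0,"wz": 0},
  {"dx": 0,"dy": 0,"dz": 0,"wx": 0,"wy": 0,"wz": 0},
  {"dx": 0,"dy": 0,"dz": 0,"wx": 0,"wy": 0,"wz": 0},
])

```text
t: 21.75
tool_pos: [0.5696, 0.2425, 0.1751]
tool_rot: [3.141, 0.0, -1.509]
ft_force: [0.4, 0.5, 0.1]
grip_width: 0.801
```

Run:
```python
from h import *
s,im=snap('wrist','w19.png');print(s['t'],s['tool_pos'],s['tool_rot'],s['ft_force'],s['moment'])
crop(im,160,150,480,400,2.4,'w19c.png')
s,im=snap('side','s19.png');crop(im,270,80,420,230,4,'s19c.png')
```

```text
21.75 [0.56956521 0.24247021 0.17514795] [ 3.14132576e+00  1.48863096e-05 -1.50934426e+00] [0.40611376 0.52581582 0.10420793] [0.02888289 0.11868135 0.01312023]
```

View pics/w19c.png

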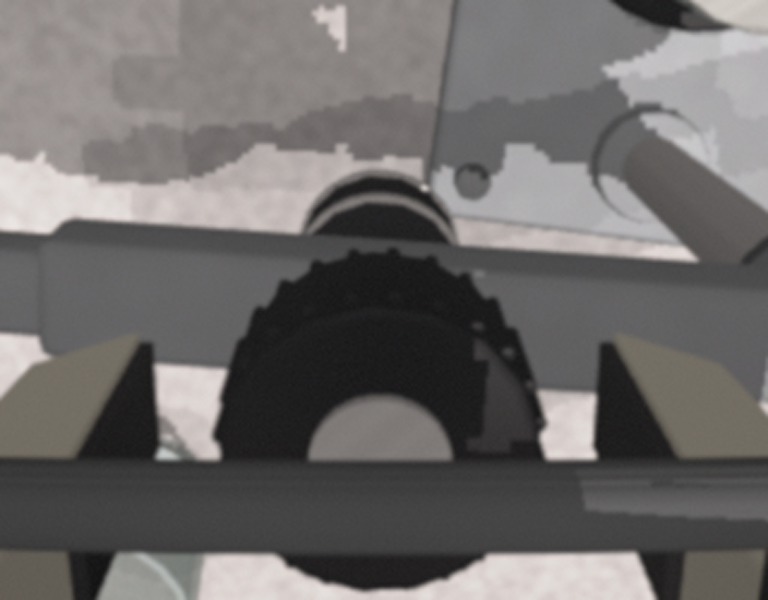

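View pics/s19c.png

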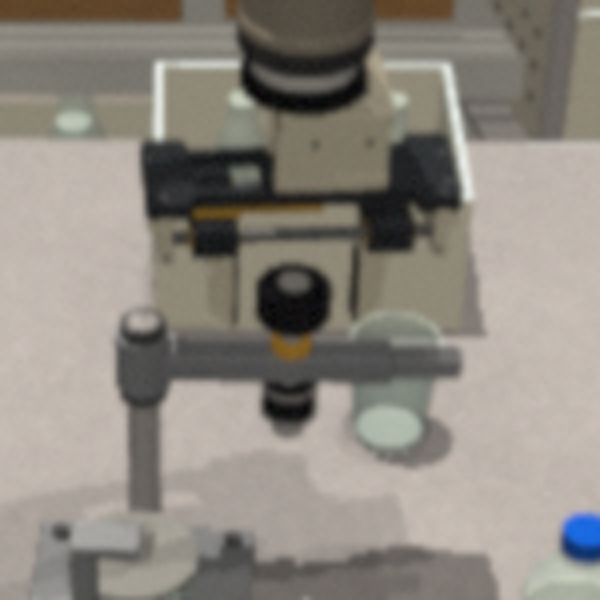

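Call:
apply_moves([
  {"dx": 0,"dy": 0,"dz": 0,"wx": 0,"wy": 0,"wz": 0},
  {"dx": 0,"dy": 0,"dz": 0,"wx": 0,"wy": 0,"wz": 0},
  {"dx": 0,"dy": 0,"dz": 0,"wx": 0,"wy": 0,"wz": 0},
  {"dx": 0,"dy": 0,"dz": 0,"wx": 0,"wy": 0,"wz": 0},
  {"dx": 0,"dy": 0,"dz": 0,"wx": 0,"wy": 0,"wz": 0},
], fingers=0.4, grip_force=40)

```text
t: 22.35
tool_pos: [0.5691, 0.2425, 0.1754]
tool_rot: [3.141, -0.0, -1.509]
ft_force: [-2.0, -0.5, 1.2]
grip_width: 0.491
```

Run:
```python
from h import *
s=bot.state();print(s['t'],s['tool_pos'],s['tool_rot'],s['grip_width'],s['ft_force'],s['moment'])
im=cv2.imread('pics/w19.png')
# swing plan: rigid rotation about pivot. knob->pivot in tool frame (knob at F)
```

```text
22.35 [0.5690945  0.2424554  0.17541333] [ 3.14076489e+00 -3.05553272e-06 -1.50933822e+00] 0.490515531359641 [-1.98441615 -0.52770068  1.24250828] [-0.01456861  0.5202563  -0.0679326 ]
```

Call:
apply_moves([
  {"dx": 4.7,"dy": 0.25,"dz": 0,"wx": 0,"wy": 0,"wz": 0.05},
  {"dx": 7.6,"dy": 0.5,"dz": 0,"wx": 0,"wy": 0,"wz": 0.08},
  {"dx": 7.6,"dy": 0.5,"dz": 0,"wx": 0,"wy": 0,"wz": 0.08},
  {"dx": 0,"dy": 0,"dz": 0,"wx": 0,"wy": 0,"wz": 0},
  {"dx": 0,"dy": 0,"dz": 0,"wx": 0,"wy": 0,"wz": 0},
])

```text
t: 22.85
tool_pos: [0.5677, 0.2236, 0.1754]
tool_rot: [3.141, 0.002, -1.719]
ft_force: [-2.0, 5.1, 1.0]
grip_width: 0.496
```

Run:
```python
from h import *
s=bot.state();print(s['t'],s['tool_pos'],s['tool_rot'],s['grip_width'],s['ft_force'],s['moment'])
Rm=R.from_euler('xyz',s['tool_rot']).as_matrix();print(Rm.T@s['ft_force'],Rm.T@s['moment'])
```

```text
22.85 [0.56774684 0.22364118 0.17542464] [ 3.14094046e+00  1.71736386e-03 -1.71920246e+00] 0.4957041769161716 [-1.95876205  5.06530301  0.98429565] [ 0.77148744  0.52024946 -0.21738075]
[-4.72168223  2.68683316 -0.97443612] [-0.62823029 -0.68622447  0.21801247]
```

Call:
apply_moves([
  {"dx": 10.4,"dy": 0.9,"dz": 0,"wx": 0,"wy": 0,"wz": 0.11},
  {"dx": 10.4,"dy": 0.9,"dz": 0,"wx": 0,"wy": 0,"wz": 0.11},
  {"dx": 10.4,"dy": 0.9,"dz": 0,"wx": 0,"wy": 0,"wz": 0.11},
  {"dx": 10.4,"dy": 0.9,"dz": 0,"wx": 0,"wy": 0,"wz": 0.11},
  {"dx": 10.4,"dy": 0.9,"dz": 0,"wx": 0,"wy": 0,"wz": 0.11},
  {"dx": 0,"dy": 0,"dz": 0,"wx": 0,"wy": 0,"wz": 0},
])

```text
t: 23.45
tool_pos: [0.5451, 0.1769, 0.1754]
tool_rot: [3.141, 0.001, -2.272]
ft_force: [-2.1, 4.5, 1.3]
grip_width: 0.495
```

Run:
```python
from h import *
s=bot.state();print(s['t'],s['tool_pos'],s['tool_rot'],s['grip_width'])
Rm=R.from_euler('xyz',s['tool_rot']).as_matrix();print(Rm.T@s['ft_force'],Rm.T@s['moment'])
snap('side','s20.png')
```

```text
23.45 [0.54507727 0.1768742  0.1754034 ] [ 3.14055760e+00  1.48823687e-03 -2.27247318e+00] 0.49546855659953165
[-2.1404248   4.5193231  -1.27743775] [-0.67509593 -0.25181637  0.17525857]
```

View pics/s20.png

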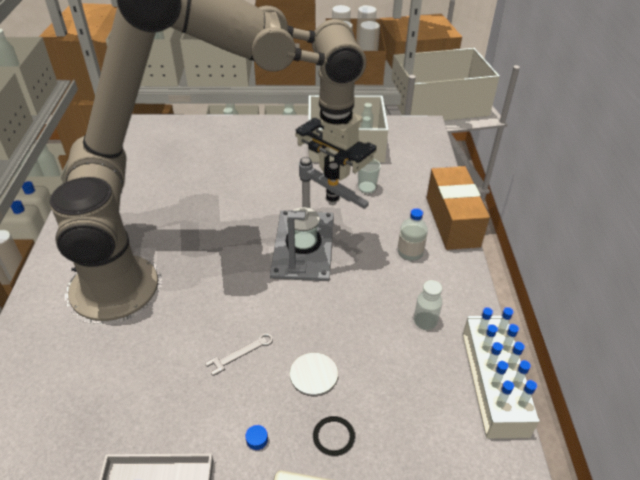

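Call:
apply_moves([
  {"dx": 10.4,"dy": 0.9,"dz": 0,"wx": 0,"wy": 0,"wz": 0.11},
  {"dx": 10.4,"dy": 0.9,"dz": 0,"wx": 0,"wy": 0,"wz": 0.11},
  {"dx": 10.4,"dy": 0.9,"dz": 0,"wx": 0,"wy": 0,"wz": 0.11},
  {"dx": 10.4,"dy": 0.9,"dz": 0,"wx": 0,"wy": 0,"wz": 0.11},
  {"dx": 10.4,"dy": 0.9,"dz": 0,"wx": 0,"wy": 0,"wz": 0.11},
  {"dx": 8.5,"dy": 0.6,"dz": 0,"wx": 0,"wy": 0,"wz": 0.09},
  {"dx": 0,"dy": 0,"dz": 0,"wx": 0,"wy": 0,"wz": 0},
])

```text
t: 24.2
tool_pos: [0.4939, 0.1473, 0.1754]
tool_rot: [3.141, 0.002, -2.911]
ft_force: [0.5, 4.9, -0.9]
grip_width: 0.496
```

Run:
```python
from h import *
s=bot.state();print(s['t'],s['tool_pos'],s['tool_rot'],s['grip_width'])
Rm=R.from_euler('xyz',s['tool_rot']).as_matrix();print(Rm.T@s['ft_force'],Rm.T@s['moment'])
s,im=snap('side','s21.png');crop(im,250,110,400,260,4,'s21c.png')
```

```text
24.2 [0.49393139 0.1472592  0.17541252] [ 3.14053896e+00  1.99662592e-03 -2.91143299e+00] 0.496258844109502
[-1.64936962  4.65838025  0.9489715 ] [-0.73134674 -0.1486913   0.25845462]
```

View pics/s21c.png

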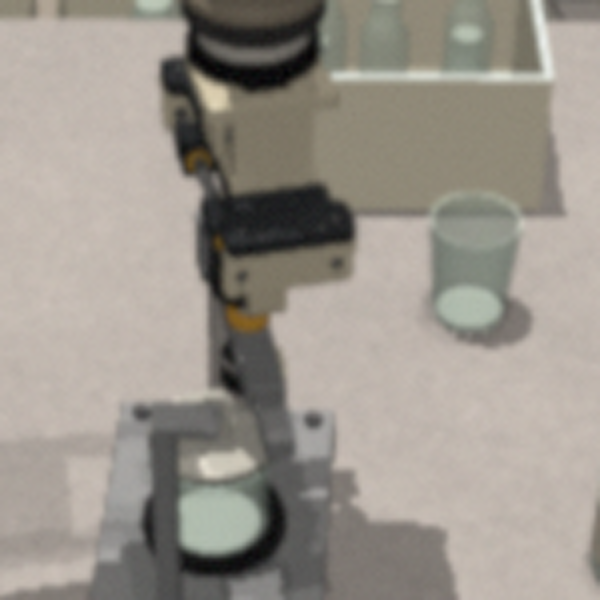

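Call:
apply_moves([
  {"dx": 4.7,"dy": 0.25,"dz": 0,"wx": 0,"wy": 0,"wz": 0.05},
  {"dx": 4.7,"dy": 0.25,"dz": 0,"wx": 0,"wy": 0,"wz": 0.05},
  {"dx": 4.7,"dy": 0.25,"dz": 0,"wx": 0,"wy": 0,"wz": 0.05},
  {"dx": 2.8,"dy": 0.15,"dz": 0,"wx": 0,"wy": 0,"wz": 0.03},
  {"dx": 0,"dy": 0,"dz": 0,"wx": 0,"wy": 0,"wz": 0},
])

```text
t: 24.75
tool_pos: [0.4785, 0.1452, 0.1754]
tool_rot: [3.141, 0.004, -3.09]
ft_force: [4.4, 5.1, -3.8]
grip_width: 0.494
```

```bash
cat > st.py <<'E'
from h import *
s=bot.state();print(s['t'],s['tool_pos'].round(4),s['tool_rot'].round(3),'q',s['q'][[0,5]].round(3),s['grip_width'].round(3) if hasattr(s['grip_width'],'round') else s['grip_width'])
Rm=R.from_euler('xyz',s['tool_rot']).as_matrix();print('toolF',(Rm.T@s['ft_force']).round(2),'M',(Rm.T@s['moment']).round(3))
E
python3 st.py
```

```text
24.75 [0.4785 0.1452 0.1754] [ 3.141  0.004 -3.09 ] q [ 0.141 -1.482] 0.49371538345624927
toolF [-4.63  4.86  3.84] M [-0.564 -0.719  0.184]
```

Call:
apply_moves([
  {"dx": 1.9,"dy": 0.1,"dz": 0,"wx": 0,"wy": 0,"wz": 0.02},
  {"dx": 1.9,"dy": 0.1,"dz": 0,"wx": 0,"wy": 0,"wz": 0.02},
  {"dx": 0.9,"dy": 0,"dz": 0,"wx": 0,"wy": 0,"wz": 0.01},
  {"dx": 0,"dy": 0,"dz": 0,"wx": 0,"wy": 0,"wz": 0},
])

```text
t: 25.15
tool_pos: [0.4743, 0.1452, 0.1754]
tool_rot: [3.141, 0.004, -3.139]
ft_force: [5.8, 4.5, -4.0]
grip_width: 0.494
```

```bash
python3 st.py
```

```text
25.15 [0.4743 0.1452 0.1754] [ 3.141  0.004 -3.139] q [ 0.142 -1.431] 0.4937365317719504
toolF [-5.76  4.45  4.02] M [-0.637 -0.926  0.034]
```

Call:
apply_moves([
  {"dx": 1.5,"dy": 0,"dz": 0,"wx": 0,"wy": 0,"wz": 0.015},
  {"dx": 1,"dy": 0,"dz": 0,"wx": 0,"wy": 0,"wz": 0.01},
  {"dx": 0,"dy": 0,"dz": 0,"wx": 0,"wy": 0,"wz": 0},
])

```text
t: 25.45
tool_pos: [0.4719, 0.1451, 0.1754]
tool_rot: [3.141, 0.005, 3.119]
ft_force: [7.5, 4.2, -4.3]
grip_width: 0.492
```

```bash
python3 st.py
```

```text
25.45 [0.4719 0.1451 0.1754] [3.141 0.005 3.119] q [ 0.143 -1.406] 0.4916565924303125
toolF [-7.38  4.4   4.38] M [-0.667 -1.011  0.048]
```

Call:
apply_moves([
  {"dx": 1,"dy": 0,"dz": 0,"wx": 0,"wy": 0,"wz": 0.01},
  {"dx": 1,"dy": 0,"dz": 0,"wx": 0,"wy": 0,"wz": 0.01},
  {"dx": 0,"dy": 0,"dz": 0,"wx": 0,"wy": 0,"wz": 0},
])

```text
t: 25.75
tool_pos: [0.4711, 0.1452, 0.1755]
tool_rot: [3.14, 0.007, 3.099]
ft_force: [10.8, 4.4, -6.5]
grip_width: 0.493
```

```bash
python3 st.py
```

```text
25.75 [0.4711 0.1452 0.1755] [3.14  0.007 3.099] q [ 0.143 -1.385] 0.4933970798282746
toolF [-10.54   4.89   6.58] M [-0.613 -1.671 -0.068]
```

Run:
```python
from h import *
s,im=snap('side','s22.png');crop(im,250,110,400,260,4,'s22c.png')
s,im=snap('top','t22.png');crop(im,190,200,320,340,4.5,'t22c.png')
```

```text
(no output)
```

View pics/s22c.png

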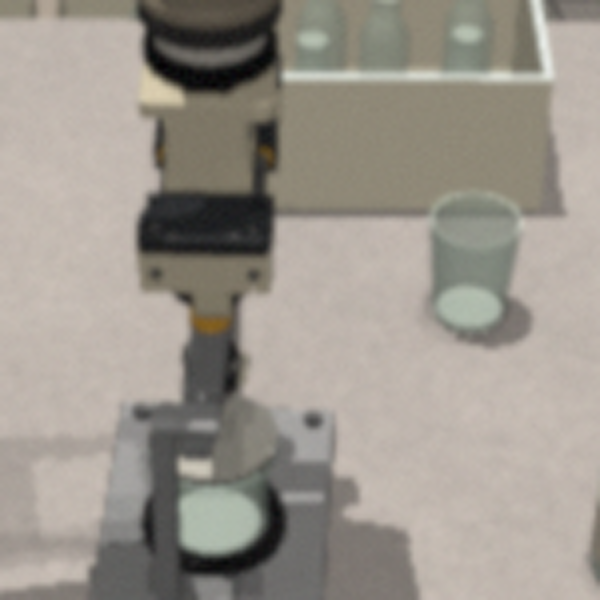

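View pics/t22c.png

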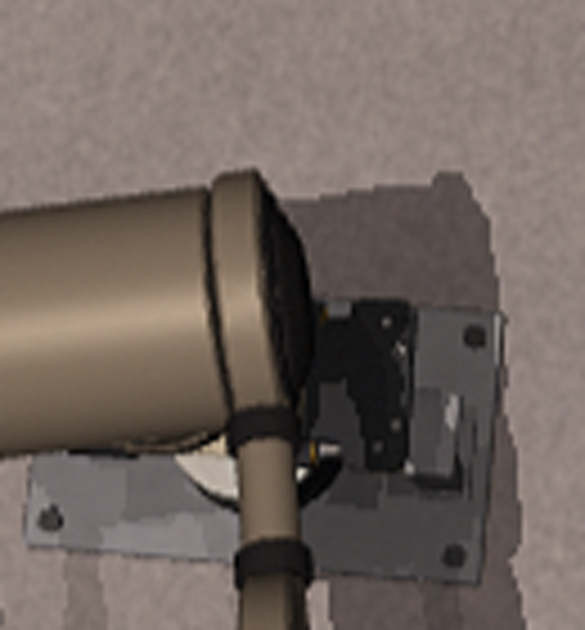

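Call:
apply_moves([
  {"dx": 1,"dy": 0,"dz": 0,"wx": 0,"wy": 0,"wz": 0},
  {"dx": 1,"dy": 0,"dz": 0,"wx": 0,"wy": 0,"wz": 0},
  {"dx": 0,"dy": 0,"dz": 0,"wx": 0,"wy": 0,"wz": 0},
])

```text
t: 26.15
tool_pos: [0.4711, 0.1452, 0.1755]
tool_rot: [3.14, 0.011, 3.099]
ft_force: [18.2, 4.2, -11.3]
grip_width: 0.486
```

```bash
python3 st.py
```

```text
26.15 [0.4711 0.1452 0.1755] [3.14  0.011 3.099] q [ 0.144 -1.385] 0.48622689735413976
toolF [-17.92   4.92  11.5 ] M [-0.663 -2.76  -0.103]
```

Call:
apply_moves([
  {"dx": -1.5,"dy": 0,"dz": 0,"wx": 0,"wy": 0,"wz": 0},
  {"dx": -0.8,"dy": 0,"dz": 0,"wx": 0,"wy": 0,"wz": 0},
  {"dx": 0,"dy": 0,"dz": 0,"wx": 0,"wy": 0,"wz": 0},
])

```text
t: 26.45
tool_pos: [0.4711, 0.1451, 0.1754]
tool_rot: [3.14, 0.006, 3.099]
ft_force: [9.2, 3.9, -6.9]
grip_width: 0.498
```

```bash
python3 st.py
python3 - <<'E'
from h import *
s,im=snap('side','s23.png')
x0,y0,x1,y1=270,180,340,250
k=8;big=cv2.resize(im[y0:y1,x0:x1],None,fx=k,fy=k,interpolation=cv2.INTER_CUBIC)
for X,c in(((.489,.1425,.150),(0,0,255)),((.505,.1413,.150),(0,255,0)),((.469,.144,.15),(255,0,0)),((.469,.144,.12),(255,255,0))):
    p=proj('side',X);print(X,p);cv2.drawMarker(big,(int((p[0]-x0+.5)*k),int((p[1]-y0+.5)*k)),c,0,10,1)
cv2.imwrite('pics/s23c.png',big)
E
```

```text
26.45 [0.4711 0.1451 0.1754] [3.14  0.006 3.099] q [ 0.143 -1.385] 0.4982474772548386
toolF [-9.02  4.25  6.95] M [-0.678 -1.408 -0.069]
(0.489, 0.1425, 0.15) [311.1290881  202.65789107]
(0.505, 0.1413, 0.15) [317.56484772 202.97642514]
(0.469, 0.144, 0.15) [303.08984068 202.26032157]
(0.469, 0.144, 0.12) [303.22025232 211.37607021]
```

View pics/s23c.png

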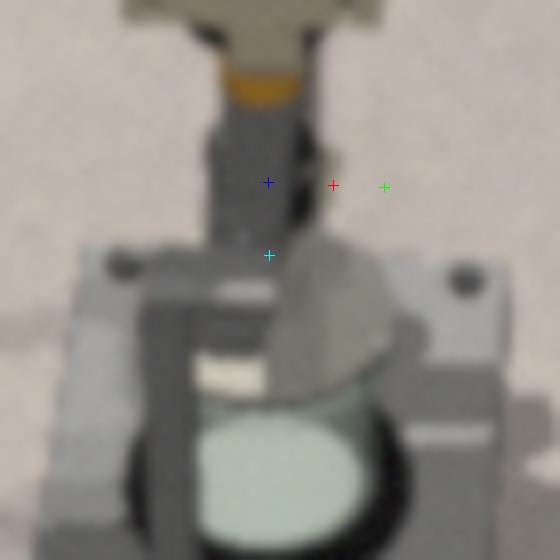

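Call:
apply_moves([
  {"dx": -0.8,"dy": -0.15,"dz": 0.1,"wx": 0,"wy": 0,"wz": 0.06},
  {"dx": 0.04,"dy": -0.3,"dz": 0.23,"wx": 0,"wy": 0,"wz": 0.12},
  {"dx": 0.04,"dy": -0.3,"dz": 0.23,"wx": 0,"wy": 0,"wz": 0.12},
  {"dx": 0.04,"dy": -0.3,"dz": 0.23,"wx": 0,"wy": 0,"wz": 0.12},
  {"dx": 0.04,"dy": -0.3,"dz": 0.23,"wx": 0,"wy": 0,"wz": 0.12},
  {"dx": 0,"dy": 0,"dz": 0,"wx": 0,"wy": 0,"wz": 0},
])

```text
t: 27.1
tool_pos: [0.4705, 0.1434, 0.1744]
tool_rot: [3.139, 0.004, 2.556]
ft_force: [6.3, 2.7, -3.8]
grip_width: 0.493
```

```bash
python3 st.py
python3 - <<'E'
from h import *
s,im=snap('wrist','w24.png');print(s['ft_force'],s['moment'])
s,im=snap('side','s24.png');crop(im,270,150,340,220,8,'s24c.png')
E
```

```text
27.1 [0.4705 0.1434 0.1744] [3.139 0.004 2.556] q [ 0.14  -0.845] 0.49313245812252193
toolF [-3.79  5.71  3.78] M [-0.657 -0.659  0.198]
[ 6.33111754  2.65694389 -3.75567019] [ 0.18359114 -0.91261557 -0.1972477 ]
```

View pics/w24.png

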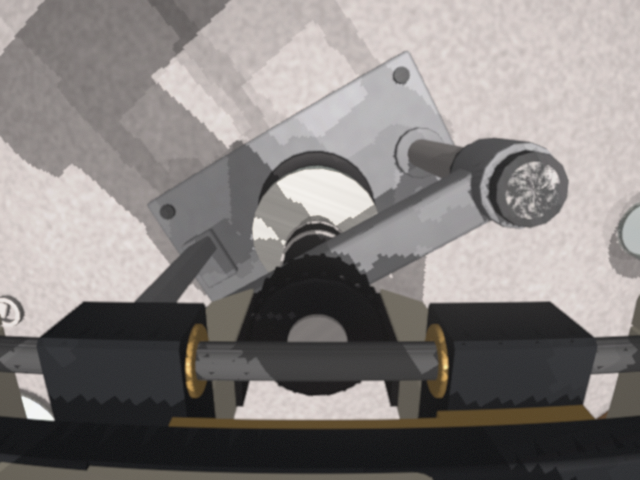

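View pics/s24c.png

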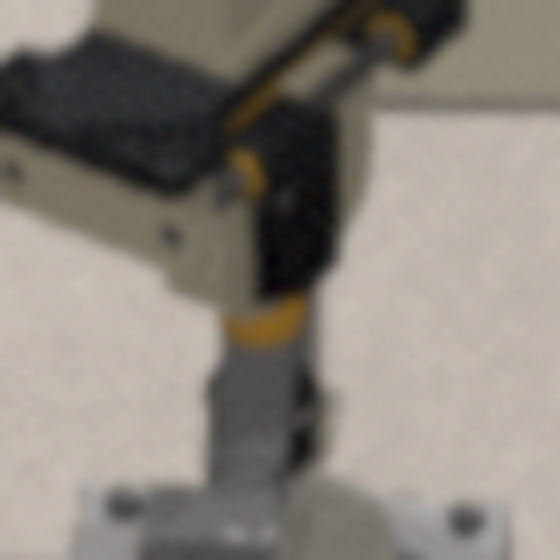

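Call:
apply_moves([
  {"dx": 0.05,"dy": -0.33,"dz": 0.25,"wx": 0,"wy": 0,"wz": 0.13},
  {"dx": 0.05,"dy": -0.33,"dz": 0.25,"wx": 0,"wy": 0,"wz": 0.13},
  {"dx": 0.05,"dy": -0.33,"dz": 0.25,"wx": 0,"wy": 0,"wz": 0.13},
  {"dx": 0.05,"dy": -0.33,"dz": 0.25,"wx": 0,"wy": 0,"wz": 0.13},
  {"dx": 0.05,"dy": -0.33,"dz": 0.25,"wx": 0,"wy": 0,"wz": 0.13},
  {"dx": 0.05,"dy": -0.33,"dz": 0.25,"wx": 0,"wy": 0,"wz": 0.13},
  {"dx": 0,"dy": 0,"dz": 0,"wx": 0,"wy": 0,"wz": 0},
])

```text
t: 27.9
tool_pos: [0.4683, 0.1419, 0.1728]
tool_rot: [3.139, 0.001, 1.775]
ft_force: [5.2, 0.1, -3.6]
grip_width: 0.492
```

```bash
python3 st.py
python3 - <<'E'
from h import *
s,im=snap('wrist','w25.png');print(s['ft_force'],s['moment'])
s,im=snap('side','s25.png');crop(im,270,150,340,220,8,'s25c.png')
E
```

```text
27.9 [0.4683 0.1419 0.1728] [3.139e+00 1.000e-03 1.775e+00] q [ 0.138 -0.066] 0.4921091108376779
toolF [-0.96  5.14  3.6 ] M [-0.516 -0.254  0.203]
[ 5.24097456  0.10130829 -3.58380297] [-0.14277291 -0.55705139 -0.20336155]
```

View pics/w25.png

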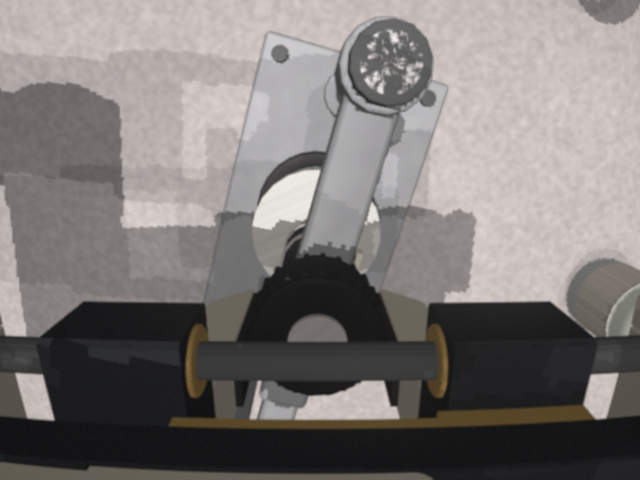

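Call:
apply_moves([
  {"dx": 0.05,"dy": -0.33,"dz": 0.25,"wx": 0,"wy": 0,"wz": 0.13},
  {"dx": 0.05,"dy": -0.33,"dz": 0.25,"wx": 0,"wy": 0,"wz": 0.13},
  {"dx": 0.05,"dy": -0.33,"dz": 0.25,"wx": 0,"wy": 0,"wz": 0.13},
  {"dx": 0.05,"dy": -0.33,"dz": 0.25,"wx": 0,"wy": 0,"wz": 0.13},
  {"dx": 0.05,"dy": -0.33,"dz": 0.25,"wx": 0,"wy": 0,"wz": 0.13},
  {"dx": 0.05,"dy": -0.33,"dz": 0.25,"wx": 0,"wy": 0,"wz": 0.13},
  {"dx": 0.05,"dy": -0.33,"dz": 0.25,"wx": 0,"wy": 0,"wz": 0.13},
  {"dx": 0,"dy": 0,"dz": 0,"wx": 0,"wy": 0,"wz": 0},
])

```text
t: 28.8
tool_pos: [0.4654, 0.1427, 0.1711]
tool_rot: [3.14, -0.0, 0.868]
ft_force: [3.4, -1.1, -2.6]
grip_width: 0.492
```

```bash
python3 st.py
python3 - <<'E'
from h import *
s,im=snap('wrist','w26.png');print(s['ft_force'],s['moment'])
s,im=snap('side','s26.png');crop(im,270,150,340,220,8,'s26c.png')
E
```

```text
28.8 [0.4654 0.1427 0.1711] [ 3.14  -0.     0.868] q [0.141 0.844] 0.49200766095796966
toolF [1.39 3.28 2.63] M [-0.35   0.068  0.202]
[ 3.40297513 -1.06566928 -2.62514821] [-0.17406291 -0.31089346 -0.20223996]
```

View pics/w26.png

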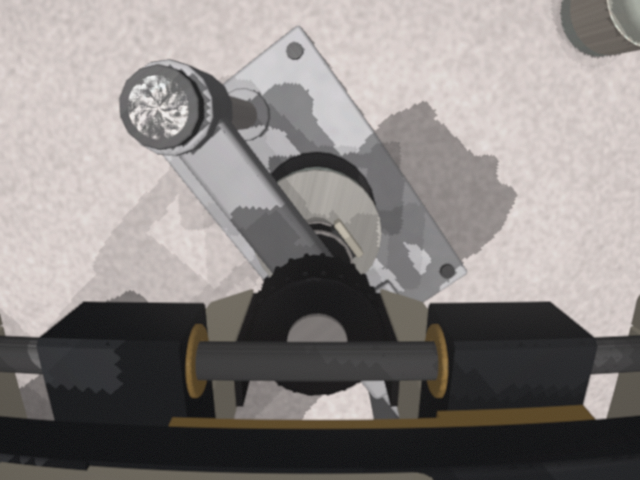

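View pics/s26c.png

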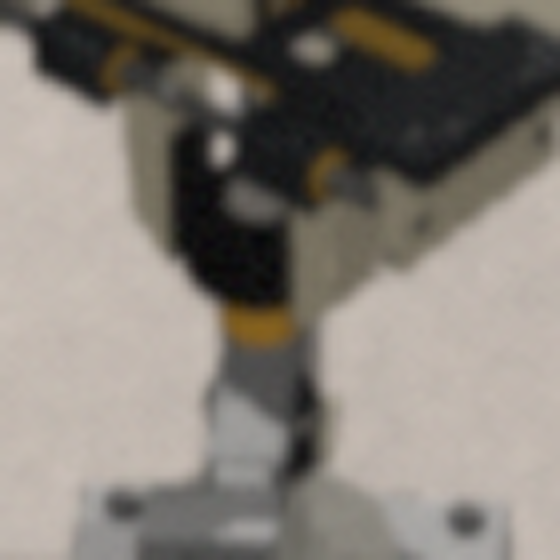

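Call:
apply_moves([
  {"dx": 0.05,"dy": -0.33,"dz": 0.25,"wx": 0,"wy": 0,"wz": 0.13},
  {"dx": 0.05,"dy": -0.33,"dz": 0.25,"wx": 0,"wy": 0,"wz": 0.13},
  {"dx": 0.05,"dy": -0.33,"dz": 0.25,"wx": 0,"wy": 0,"wz": 0.13},
  {"dx": 0,"dy": 0,"dz": 0,"wx": 0,"wy": 0,"wz": 0},
])

```text
t: 29.3
tool_pos: [0.4645, 0.1438, 0.1704]
tool_rot: [3.141, -0.001, 0.48]
ft_force: [4.3, -1.1, -2.1]
grip_width: 0.491
```

```bash
python3 st.py
python3 - <<'E'
from h import *
s,im=snap('wrist','w27.png')
E
```

```text
29.3 [0.4645 0.1438 0.1704] [ 3.141e+00 -1.000e-03  4.800e-01] q [0.143 1.234] 0.49124149740194933
toolF [3.29 3.01 2.1 ] M [-0.409  0.269  0.148]
```

View pics/w27.png

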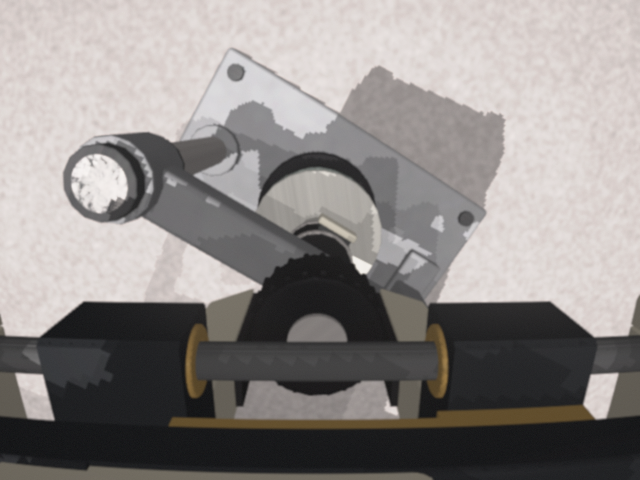

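Call:
apply_moves([
  {"dx": 0.05,"dy": -0.33,"dz": 0.25,"wx": 0,"wy": 0,"wz": 0.13},
  {"dx": 0.05,"dy": -0.33,"dz": 0.25,"wx": 0,"wy": 0,"wz": 0.13},
  {"dx": 0,"dy": 0,"dz": 0,"wx": 0,"wy": 0,"wz": 0},
])

```text
t: 29.65
tool_pos: [0.4642, 0.1446, 0.1699]
tool_rot: [3.141, -0.001, 0.222]
ft_force: [4.7, -1.1, -1.4]
grip_width: 0.492
```

```bash
python3 st.py
python3 - <<'E'
from h import *
s,im=snap('wrist','w28.png');crop(im,230,120,430,290,3.5,'w28c.png')
E
```

```text
29.65 [0.4642 0.1446 0.1699] [ 3.141e+00 -1.000e-03  2.220e-01] q [0.144 1.493] 0.49247569892238224
toolF [4.3  2.14 1.41] M [-0.362  0.409  0.117]
```

View pics/w28c.png

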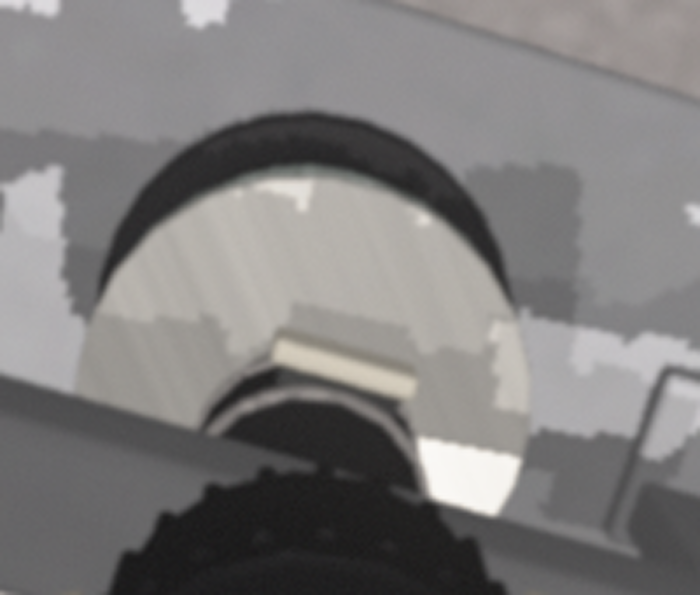

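Call:
apply_moves([
  {"dx": 0.05,"dy": -0.3,"dz": 0.23,"wx": 0,"wy": 0,"wz": 0.12},
  {"dx": 0.05,"dy": -0.3,"dz": 0.23,"wx": 0,"wy": 0,"wz": 0.12},
  {"dx": 0,"dy": 0,"dz": 0,"wx": 0,"wy": 0,"wz": 0},
])

```text
t: 30.0
tool_pos: [0.4641, 0.1454, 0.1695]
tool_rot: [-3.141, -0.001, -0.017]
ft_force: [4.4, 0.2, -1.1]
grip_width: 0.491
```

```bash
cat > ck.py <<'E'
import sys
from h import *
n=sys.argv[1]
s,im=snap('wrist',f'w{n}.png');s2,ims=snap('side',f's{n}.png')
a=cv2.resize(im[120:290,230:430],None,fx=3,fy=3,interpolation=cv2.INTER_CUBIC)
b=cv2.resize(ims[170:240,270:340],None,fx=510/70,fy=510/70,interpolation=cv2.INTER_CUBIC)[:,100:300]
cv2.imwrite(f'pics/k{n}.png',np.hstack([a,b]))
E
python3 st.py; python3 ck.py 29
```

```text
30.0 [0.4641 0.1454 0.1695] [-3.141e+00 -1.000e-03 -1.700e-02] q [0.146 1.734] 0.4914024773644732
toolF [ 4.42 -0.25  1.15] M [-0.085  0.544  0.131]
```

View pics/k29.png

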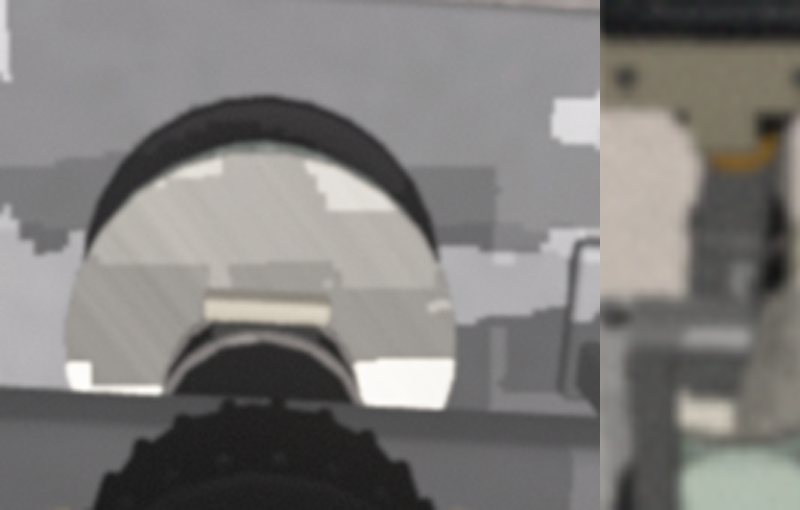

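Call:
apply_moves([
  {"dx": 0.05,"dy": -0.3,"dz": 0.23,"wx": 0,"wy": 0,"wz": 0.12},
  {"dx": 0.05,"dy": -0.3,"dz": 0.23,"wx": 0,"wy": 0,"wz": 0.12},
])

```text
t: 30.3
tool_pos: [0.4642, 0.1462, 0.1691]
tool_rot: [-3.141, -0.001, -0.26]
ft_force: [4.7, 1.5, -0.4]
grip_width: 0.495
```

```bash
python3 st.py; python3 ck.py 30
```

```text
30.3 [0.4642 0.1462 0.1691] [-3.141e+00 -1.000e-03 -2.600e-01] q [0.147 1.978] 0.4950223231659561
toolF [ 4.12 -2.66  0.43] M [ 0.243  0.443 -0.23 ]
```

View pics/k30.png

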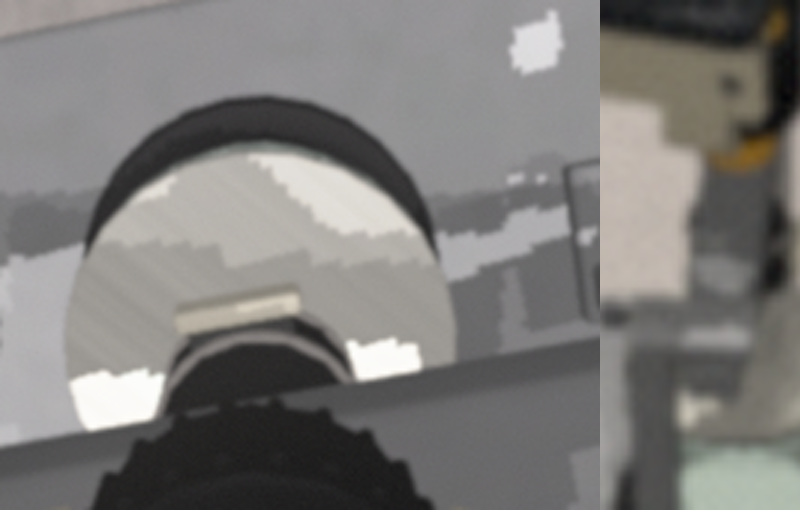

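Run:
```python
from h import *
rows=[]
for n in('24','25','26','27','28','29','30'):
    im=cv2.imread(f'pics/w{n}.png')
    rows.append(cv2.resize(im[240:345,255:385],None,fx=1.5,fy=1.5))
    # cap column profile at u=317
    g=cv2.cvtColor(im,cv2.COLOR_BGR2GRAY)[290:345,312:322].mean(1)
    j=np.argmax(np.diff(g)); 
    r=cv2.cvtColor(im,cv2.COLOR_BGR2GRAY)[336,270:365].astype(int)
    on=np.where(r>70)[0];print(n,'cap top v',290+j,'cap row336',on.min()+270 if len(on) else None,on.max()+270 if len(on) else None)
cv2.imwrite('pics/caps.png',np.vstack([np.hstack(rows[:4]),np.hstack(rows[4:]+[rows[0]*0])]))
```

```text
24 cap top v 313 cap row336 288 346
25 cap top v 313 cap row336 288 346
26 cap top v 313 cap row336 288 346
27 cap top v 313 cap row336 287 346
28 cap top v 313 cap row336 287 346
29 cap top v 313 cap row336 287 346
30 cap top v 313 cap row336 287 345
```

View pics/caps.png

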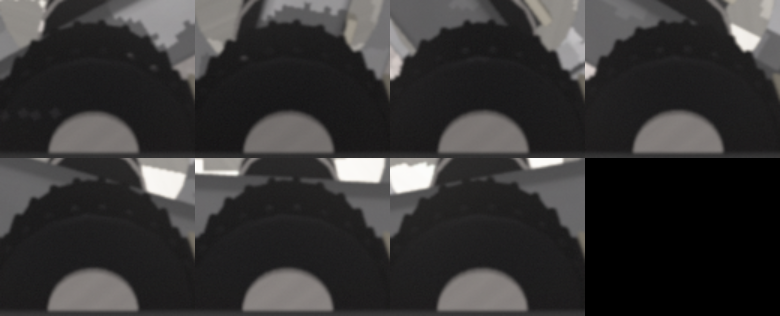

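Call:
apply_moves([
  {"dx": 0.05,"dy": -0.3,"dz": 0.23,"wx": 0,"wy": 0,"wz": 0.12},
  {"dx": 0.05,"dy": -0.3,"dz": 0.23,"wx": 0,"wy": 0,"wz": 0.12},
])

```text
t: 30.6
tool_pos: [0.4645, 0.147, 0.1686]
tool_rot: [-3.14, -0.0, -0.499]
ft_force: [5.3, 4.0, -0.8]
grip_width: 0.494
```

```bash
python3 st.py; python3 ck.py 31
```

```text
30.6 [0.4645 0.147  0.1686] [-3.14  -0.    -0.499] q [0.148 2.217] 0.4944245076814676
toolF [ 2.77 -6.1   0.81] M [ 0.534  0.296 -0.26 ]
```

View pics/k31.png

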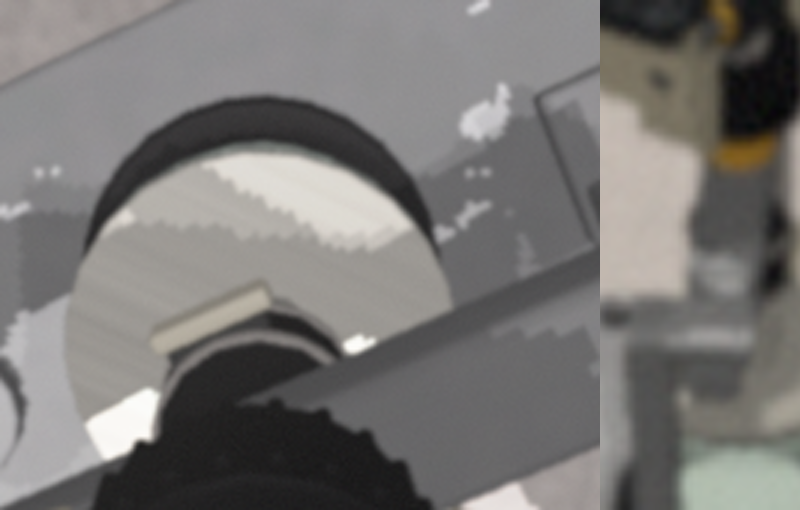

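Call:
apply_moves([
  {"dx": 0.03,"dy": -0.2,"dz": 0.15,"wx": 0,"wy": 0,"wz": 0.08},
  {"dx": 0.03,"dy": -0.2,"dz": 0.15,"wx": 0,"wy": 0,"wz": 0.08},
])

```text
t: 30.9
tool_pos: [0.4648, 0.1474, 0.1683]
tool_rot: [-3.14, -0.0, -0.657]
ft_force: [5.4, 4.0, -1.1]
grip_width: 0.492
```

```bash
python3 st.py; python3 ck.py 32
```

```text
30.9 [0.4648 0.1474 0.1683] [-3.14  -0.    -0.657] q [0.149 2.376] 0.4915913755778481
toolF [ 1.82 -6.4   1.16] M [ 0.637  0.175 -0.301]
```

View pics/k32.png

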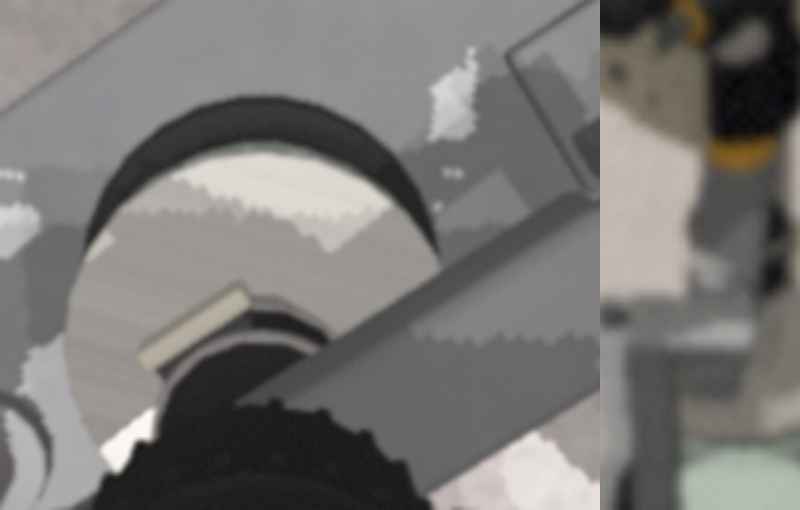

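Call:
apply_moves([
  {"dx": 0.03,"dy": -0.2,"dz": 0.15,"wx": 0,"wy": 0,"wz": 0.08},
  {"dx": 0.03,"dy": -0.2,"dz": 0.15,"wx": 0,"wy": 0,"wz": 0.08},
])

```text
t: 31.2
tool_pos: [0.4652, 0.1478, 0.168]
tool_rot: [-3.14, 0.0, -0.817]
ft_force: [5.2, 3.8, -2.1]
grip_width: 0.496
```

```bash
python3 st.py; python3 ck.py 33
```

```text
31.2 [0.4652 0.1478 0.168 ] [-3.14   0.    -0.817] q [0.15  2.537] 0.49647207055004766
toolF [ 0.82 -6.37  2.14] M [ 0.736 -0.004 -0.312]
```

View pics/k33.png

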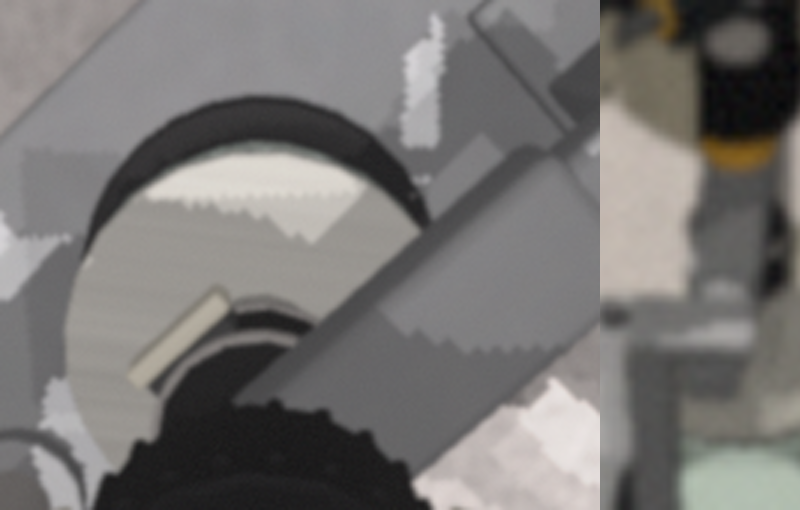

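Call:
apply_moves([
  {"dx": 0.03,"dy": -0.2,"dz": 0.15,"wx": 0,"wy": 0,"wz": 0.08},
  {"dx": 0.03,"dy": -0.2,"dz": 0.15,"wx": 0,"wy": 0,"wz": 0.08},
])

```text
t: 31.5
tool_pos: [0.4656, 0.1482, 0.1677]
tool_rot: [-3.14, 0.001, -0.977]
ft_force: [5.2, 4.9, -1.7]
grip_width: 0.493
```

```bash
python3 st.py; python3 ck.py 34
```

```text
31.5 [0.4656 0.1482 0.1677] [-3.14e+00  1.00e-03 -9.77e-01] q [0.15  2.697] 0.4930955473574985
toolF [-1.15 -7.    1.73] M [ 0.859 -0.179 -0.27 ]
```

View pics/k34.png

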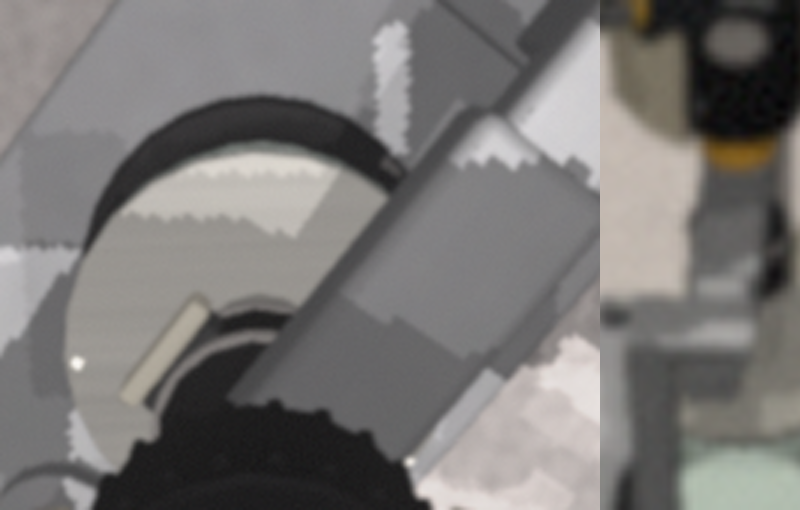

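Call:
apply_moves([
  {"dx": 0.03,"dy": -0.2,"dz": 0.15,"wx": 0,"wy": 0,"wz": 0.08},
  {"dx": 0.03,"dy": -0.2,"dz": 0.15,"wx": 0,"wy": 0,"wz": 0.08},
])

```text
t: 31.8
tool_pos: [0.4661, 0.1484, 0.1674]
tool_rot: [-3.139, 0.001, -1.137]
ft_force: [6.6, 4.6, -1.6]
grip_width: 0.493
```

```bash
python3 st.py; python3 ck.py 35
```

```text
31.8 [0.4661 0.1484 0.1674] [-3.139e+00  1.000e-03 -1.137e+00] q [0.15  2.857] 0.4928493535874621
toolF [-1.42 -7.92  1.59] M [ 0.822 -0.383 -0.314]
```

View pics/k35.png

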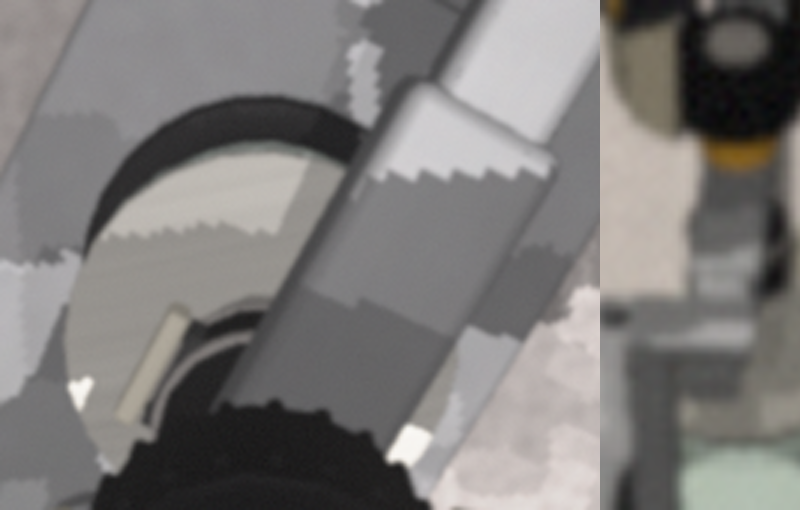

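Call:
apply_moves([
  {"dx": 0.03,"dy": -0.2,"dz": 0.15,"wx": 0,"wy": 0,"wz": 0.08},
  {"dx": 0.03,"dy": -0.2,"dz": 0.15,"wx": 0,"wy": 0,"wz": 0.08},
])

```text
t: 32.1
tool_pos: [0.4666, 0.1486, 0.1672]
tool_rot: [-3.139, 0.002, -1.297]
ft_force: [7.3, 5.4, -1.7]
grip_width: 0.494
```

```bash
python3 st.py; python3 ck.py 36
```

```text
32.1 [0.4666 0.1486 0.1672] [-3.139e+00  2.000e-03 -1.297e+00] q [0.15  3.017] 0.493909036282356
toolF [-3.24 -8.53  1.69] M [ 0.895 -0.586 -0.292]
```

View pics/k36.png

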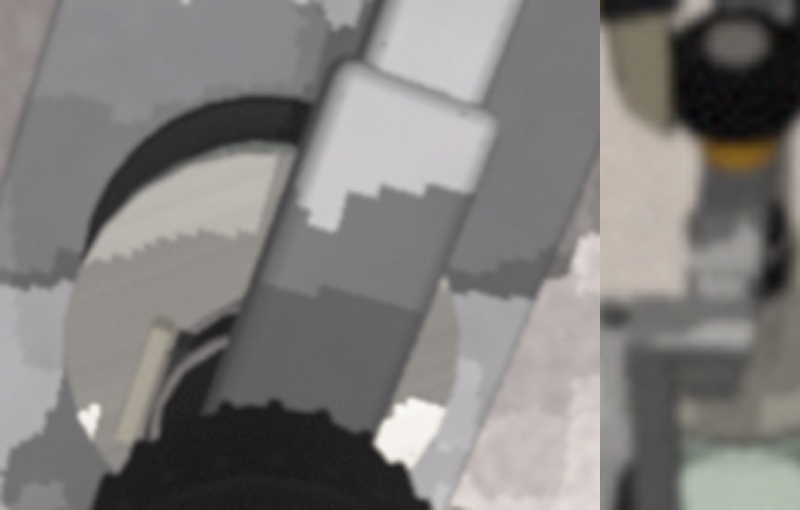

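Call:
apply_moves([
  {"dx": 0,"dy": 0,"dz": 0,"wx": 0,"wy": 0,"wz": 0},
  {"dx": 0,"dy": 0,"dz": 0,"wx": 0,"wy": 0,"wz": 0},
  {"dx": 0,"dy": 0,"dz": 0,"wx": 0,"wy": 0,"wz": 0},
  {"dx": 0,"dy": 0,"dz": 0,"wx": 0,"wy": 0,"wz": 0},
], fingers=0.7)

```text
t: 32.6
tool_pos: [0.4653, 0.1473, 0.1668]
tool_rot: [3.141, 0.0, -1.3]
ft_force: [-0.9, -0.5, 0.0]
grip_width: 0.699
```

```bash
python3 st.py
```

```text
32.6 [0.4653 0.1473 0.1668] [ 3.141  0.    -1.3  ] q [0.149 3.02 ] 0.6989551005136028
toolF [ 0.27  1.01 -0.05] M [-0.119 -0.114 -0.055]
```

Call:
apply_moves([
  {"dx": 0,"dy": 0.37,"dz": 0,"wx": 0,"wy": 0,"wz": -0.14},
  {"dx": 0,"dy": 0.37,"dz": 0,"wx": 0,"wy": 0,"wz": -0.14},
  {"dx": 0,"dy": 0.37,"dz": 0,"wx": 0,"wy": 0,"wz": -0.14},
  {"dx": 0,"dy": 0.37,"dz": 0,"wx": 0,"wy": 0,"wz": -0.14},
  {"dx": 0,"dy": 0.37,"dz": 0,"wx": 0,"wy": 0,"wz": -0.14},
  {"dx": 0,"dy": 0.37,"dz": 0,"wx": 0,"wy": 0,"wz": -0.14},
  {"dx": 0,"dy": 0.37,"dz": 0,"wx": 0,"wy": 0,"wz": -0.14},
  {"dx": 0,"dy": 0.37,"dz": 0,"wx": 0,"wy": 0,"wz": -0.14},
  {"dx": 0,"dy": 0.37,"dz": 0,"wx": 0,"wy": 0,"wz": -0.14},
  {"dx": 0,"dy": 0.37,"dz": 0,"wx": 0,"wy": 0,"wz": -0.14},
  {"dx": 0,"dy": 0.37,"dz": 0,"wx": 0,"wy": 0,"wz": -0.14},
  {"dx": 0,"dy": 0.37,"dz": 0,"wx": 0,"wy": 0,"wz": -0.14},
])

```text
t: 33.8
tool_pos: [0.4636, 0.1439, 0.1669]
tool_rot: [-3.141, 0.001, 0.386]
ft_force: [-0.6, -0.5, -0.9]
grip_width: 0.7
```

Call:
apply_moves([
  {"dx": 0,"dy": 0.3,"dz": 0,"wx": 0,"wy": 0,"wz": -0.12},
  {"dx": 1.3,"dy": -0.8,"dz": 0,"wx": 0,"wy": 0,"wz": 0},
  {"dx": 0,"dy": 0,"dz": 0,"wx": 0,"wy": 0,"wz": 0},
  {"dx": 0,"dy": 0,"dz": 0,"wx": 0,"wy": 0,"wz": 0},
])

```text
t: 34.2
tool_pos: [0.4647, 0.1451, 0.1669]
tool_rot: [-3.141, 0.0, 0.497]
ft_force: [-0.7, -0.2, -0.1]
grip_width: 0.702
```

```bash
python3 st.py; python3 ck.py 38
```

```text
34.2 [0.4647 0.1451 0.1669] [-3.141  0.     0.497] q [0.145 1.219] 0.7015363677211282
toolF [-0.69 -0.11  0.08] M [-0.045 -0.147  0.01 ]
```

View pics/w38.png

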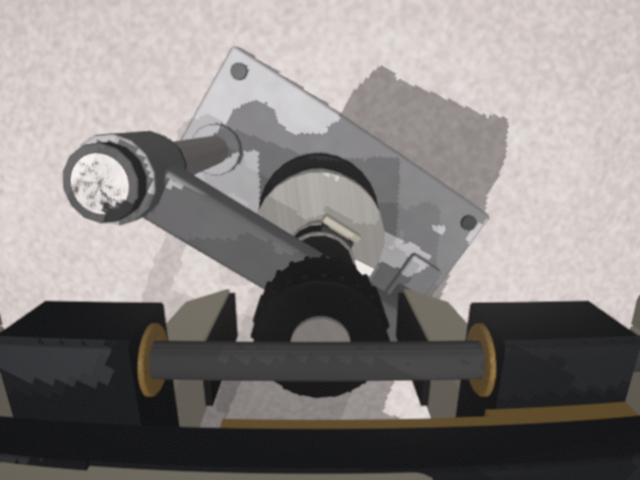

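Call:
apply_moves([
  {"dx": -0.6,"dy": 1.1,"dz": 0,"wx": 0,"wy": 0,"wz": 0},
  {"dx": 0,"dy": 0,"dz": 0,"wx": 0,"wy": 0,"wz": 0},
])

```text
t: 34.5
tool_pos: [0.4647, 0.1437, 0.1669]
tool_rot: [3.142, -0.0, 0.498]
ft_force: [0.3, 0.5, -0.6]
grip_width: 0.699
```

Call:
apply_moves([
  {"dx": 0,"dy": 0,"dz": 0,"wx": 0,"wy": 0,"wz": 0},
  {"dx": 0,"dy": 0,"dz": 0,"wx": 0,"wy": 0,"wz": 0},
  {"dx": 0,"dy": 0,"dz": 0,"wx": 0,"wy": 0,"wz": 0},
  {"dx": 0,"dy": 0,"dz": 0,"wx": 0,"wy": 0,"wz": 0},
], fingers=0.4, grip_force=40)

```text
t: 34.9
tool_pos: [0.4648, 0.1438, 0.1669]
tool_rot: [3.142, -0.0, 0.499]
ft_force: [0.4, -1.1, -0.3]
grip_width: 0.494
```

```bash
python3 st.py; python3 ck.py 39
```

```text
34.9 [0.4648 0.1438 0.1669] [ 3.142 -0.     0.499] q [0.142 1.214] 0.4937489790566651
toolF [-0.2   1.12  0.34] M [-0.097 -0.197 -0.003]
```

View pics/k39.png

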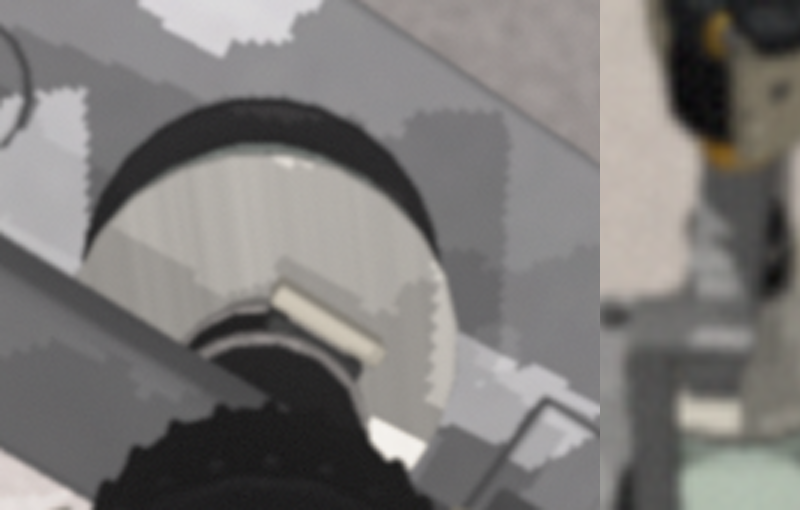

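Call:
apply_moves([
  {"dx": 0.03,"dy": -0.2,"dz": 0.15,"wx": 0,"wy": 0,"wz": 0.08},
  {"dx": 0.03,"dy": -0.2,"dz": 0.15,"wx": 0,"wy": 0,"wz": 0.08},
])

```text
t: 35.2
tool_pos: [0.4645, 0.1443, 0.1666]
tool_rot: [-3.142, 0.0, 0.336]
ft_force: [1.2, 0.4, 0.5]
grip_width: 0.494
```

```bash
python3 st.py; python3 ck.py 40
```

```text
35.2 [0.4645 0.1443 0.1666] [-3.142  0.     0.336] q [0.143 1.378] 0.4937805631700644
toolF [ 1.27 -0.   -0.46] M [ 0.033 -0.209 -0.256]
```

View pics/k40.png

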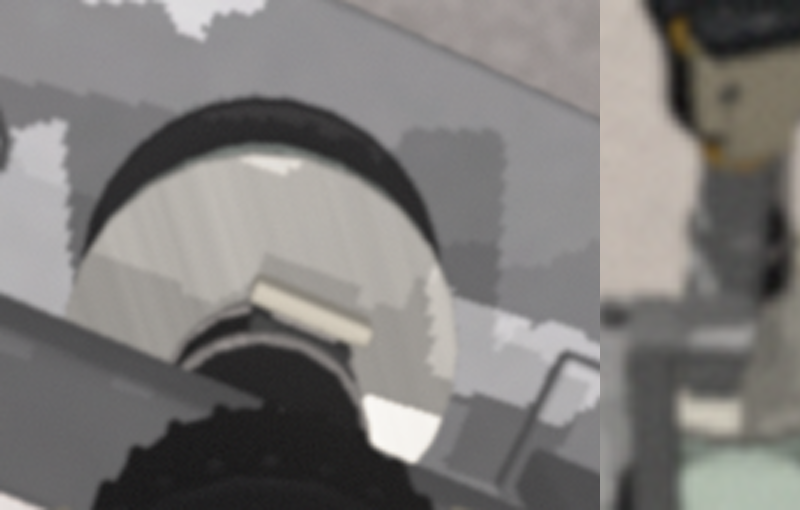

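Call:
apply_moves([
  {"dx": 0.03,"dy": -0.2,"dz": 0.15,"wx": 0,"wy": 0,"wz": 0.08},
  {"dx": 0.03,"dy": -0.2,"dz": 0.15,"wx": 0,"wy": 0,"wz": 0.08},
])

```text
t: 35.5
tool_pos: [0.4644, 0.1447, 0.1663]
tool_rot: [-3.141, 0.0, 0.179]
ft_force: [-0.9, 1.1, 0.7]
grip_width: 0.493
```

```bash
python3 st.py; python3 ck.py 41
```

```text
35.5 [0.4644 0.1447 0.1663] [-3.141  0.     0.179] q [0.144 1.536] 0.4928318864350265
toolF [-0.74 -1.2  -0.66] M [ 0.061 -0.23  -0.319]
```

View pics/k41.png

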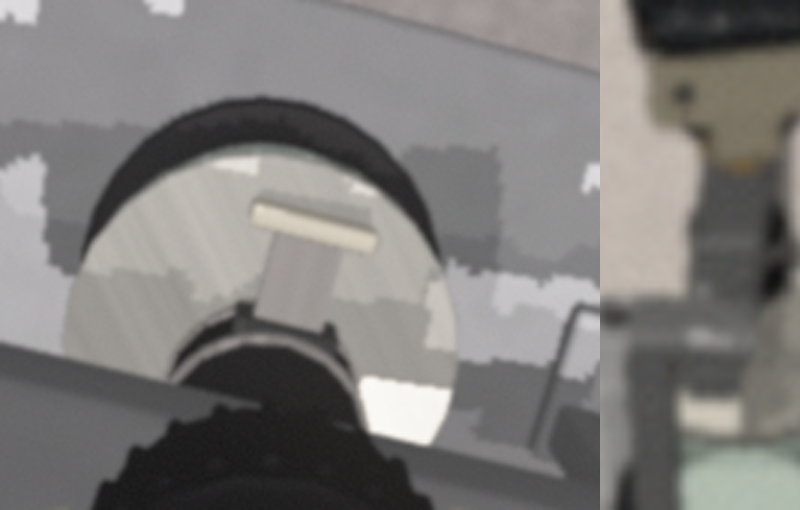

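The tab has popped: in the wrist crop its white plate now stands well clear of the housing on its stem. I'm stopping the turn and letting go.

Call:
apply_moves([
  {"dx": 0,"dy": 0,"dz": 0,"wx": 0,"wy": 0,"wz": 0},
  {"dx": 0,"dy": 0,"dz": 0,"wx": 0,"wy": 0,"wz": 0},
  {"dx": 0,"dy": 0,"dz": 0,"wx": 0,"wy": 0,"wz": 0},
  {"dx": 0,"dy": 0,"dz": 0,"wx": 0,"wy": 0,"wz": 0},
  {"dx": 0,"dy": 0,"dz": -5,"wx": 0,"wy": 0,"wz": 0},
  {"dx": 0,"dy": 0,"dz": -15,"wx": 0,"wy": 0,"wz": 0},
  {"dx": 0,"dy": 0,"dz": -25,"wx": 0,"wy": 0,"wz": 0},
  {"dx": 0,"dy": 0,"dz": -30,"wx": 0,"wy": 0,"wz": 0},
  {"dx": 0,"dy": 0,"dz": -30,"wx": 0,"wy": 0,"wz": 0},
  {"dx": 0,"dy": 0,"dz": -15,"wx": 0,"wy": 0,"wz": 0},
  {"dx": 0,"dy": 0,"dz": 0,"wx": 0,"wy": 0,"wz": 0},
  {"dx": 0,"dy": 0,"dz": 0,"wx": 0,"wy": 0,"wz": 0},
], fingers=0.8)

```text
t: 36.8
tool_pos: [0.4643, 0.1446, 0.2859]
tool_rot: [-3.142, 0.0, 0.179]
ft_force: [0.1, -0.3, -0.4]
grip_width: 0.804
```

```bash
python3 st.py
python3 - <<'E'
from h import *
s,im=snap('wrist','w42.png')
s,im=snap('side','s42.png');crop(im,250,110,400,260,4,'s42c.png')
E
```

```text
36.8 [0.4643 0.1446 0.2859] [-3.142  0.     0.179] q [0.144 1.536] 0.8036992703757505
toolF [0.07 0.33 0.36] M [-0.012 -0.143 -0.06 ]
```

View pics/w42.png

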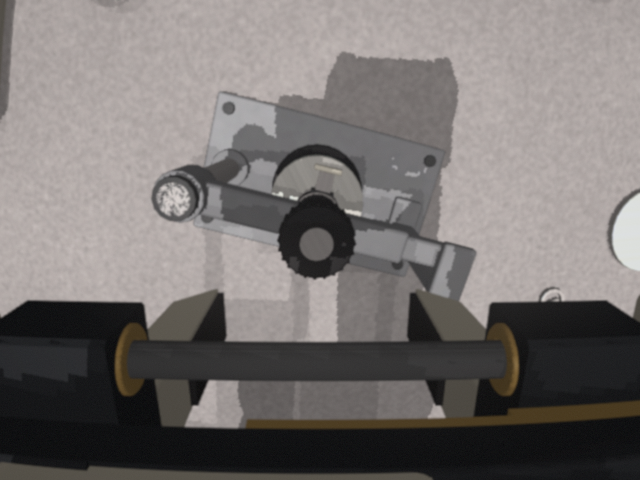

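View pics/s42.png

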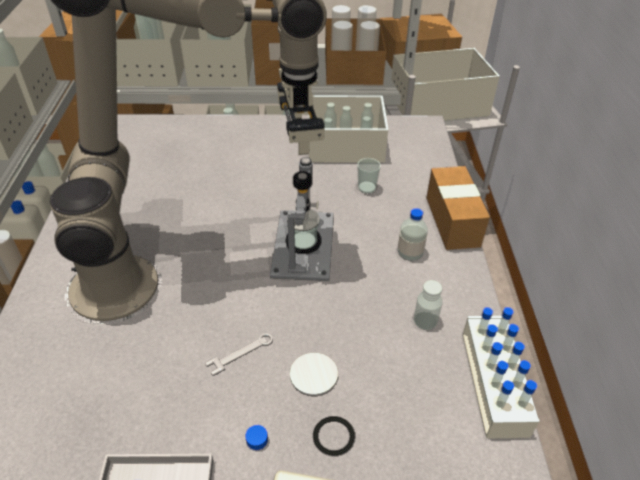

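View pics/s42c.png

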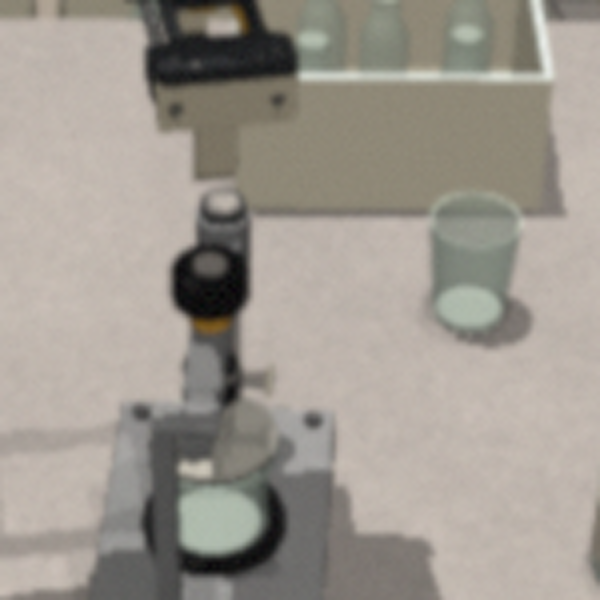

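The tab shows out in both views: at (328,170) in the wrist picture and at (265,380) in the side crop. The yoke's end is in the catch, the gripper is clear, and the bystanders haven't moved.

Run:
```python
from bench import job
print(job.hand_in())
```

```text
the job is handed in; nothing more can be done
None
```

The jar is clamped and the job is handed in, at about 37 s of the 72 s allowed. I set the lid on the jar, swung the yoke home and screwed the knob down until the tab snapped out, then stopped and let go.

- **Lid:** on the jar it touched down at 9 N, at the height worked out for fully home.
- **Yoke:** the swing ended on a solid stop. It did not move at 18 N of push.
- **Knob:** it took about 4.7 rad of turning in all, with one re-grip at 4.4 rad. The tab came out within the last 0.16 rad step, well inside the 0.6 rad limit.
- **Last checks:** the wrist and side pictures show the tab out, the yoke's end in the catch and no cracks that I could see. The bystanders had not moved, the gripper was clear, and the force reading was near zero.

**What disagreed:**
- The fingertips are about 41 mm short of the reported TCP and about 2.5 mm to one side. My first grasp therefore closed above the boss without touching anything. I measured the offset from the pictures and worked with it from then on.
- The measured turning moment had an unexpected sign during the free part of the screwing. I confirmed from the pictures that the knob was turning and going down with the gripper.

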